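# Load the bolt fixture of a cut-off saw, clamp it and open the coolant valve

## Task

Set up the lab's cut-off saw for the next cut: swing the fixture's hinged clamp open, lay every bolt in a nest of its own with its head in the head pocket, and press it down past the sprung keeper until you feel it sit solidly home, all of them before you swing the clamp fully closed over them. Only then turn the coolant valve's handwheel anticlockwise until you feel it reach its open stop, and back it off a quarter turn. Leave the bottle, the pot and the caliper where they are.

Things in the scene. Friction and masses are not known exactly. Their poses are not given: they have to be found in the camera images.
- bolt1_mid (a point): One of two or three alike plain steel hex-head bolts (an absent one reads None) lying on the black mat at -y. Shank 24 mm diameter, 110 mm long; 125 mm overall; 0.45 to 0.65 kg. This point: on its axis, half-way along the 125 mm. x axis from head towards the threaded tip. On the bench it leans about 3 degrees, tip down, axis 12 to 18 mm up.
- bolt1_head (a point): Centre of that bolt's hexagonal head, on the axis, 55 mm from its mid point. The head is 36 mm across flats, 41.6 mm across corners and 15 mm thick.
- bolt2_mid (a point): One of two or three alike plain steel hex-head bolts (an absent one reads None) lying on the black mat at -y. Shank 24 mm diameter, 110 mm long; 125 mm overall; 0.45 to 0.65 kg. This point: on its axis, half-way along the 125 mm. x axis from head towards the threaded tip. On the bench it leans about 3 degrees, tip down, axis 12 to 18 mm up.
- bolt2_head (a point): Centre of that bolt's hexagonal head, on the axis, 55 mm from its mid point. The head is 36 mm across flats, 41.6 mm across corners and 15 mm thick.
- bolt3_mid (a point): One of two or three alike plain steel hex-head bolts (an absent one reads None) lying on the black mat at -y. Shank 24 mm diameter, 110 mm long; 125 mm overall; 0.45 to 0.65 kg. This point: on its axis, half-way along the 125 mm. x axis from head towards the threaded tip. On the bench it leans about 3 degrees, tip down, axis 12 to 18 mm up.
- bolt3_head (a point): Centre of that bolt's hexagonal head, on the axis, 55 mm from its mid point. The head is 36 mm across flats, 41.6 mm across corners and 15 mm thick.
- nest1 (a point): Nest at the hinge end (+y) of the steel fixture: where a bolt's mid point is when fully home, 45 mm above the bench. x axis along the bolt, head at -x (robot side), z up. The shank lies in two 90-degree V-saddles, x -47.5 to -27.5 and +31 to +49 mm from here, 18 mm to either side, tops at axis height; fingers fit between them. Base plate top 12 mm above the bench.
- nest1_head (a point): Head centre of a bolt home in nest 1, 55 mm to -x of nest 1. There the head is pinched between the chamfered end of the saddle (x -47.5 mm from nest 1) and a sprung keeper on its -x side, whose lip (top 47 mm up) leans back 6 mm. Laid up to 4 mm to -x or 2 mm to +x it catches, mostly 2 to 10 mm proud; 5 to 16 N down on the shank over this saddle pushes it to a solid stop.
- nest2 (a point): The middle nest, same as nest 1 and parallel to it; nests are 56 mm apart along the fixture's y. Where a bolt's mid point is when fully home; a seated shank's top is 57 mm above the bench.
- nest2_head (a point): Head centre of a bolt fully home in nest 2, 55 mm to -x of the nest's point.
- nest3 (a point): The handle-end (-y) nest, same as nest 1 and parallel to it; nests are 56 mm apart along the fixture's y. Where a bolt's mid point is when fully home; a seated shank's top is 57 mm above the bench.
- nest3_head (a point): Head centre of a bolt fully home in nest 3, 55 mm to -x of the nest's point.
- clamp (a joint): Angle of the hinged clamp strap across the three nests: 0 closed (level, pads 1 mm above seated shanks; it cannot close on a bolt that sits proud), growing as the free end swings up, 1.75 fully open, just past upright. Stiff hinge: it stays where it is left; about 4 N at the handle moves it, its 0.45 kg weight added. Found closed or slightly ajar (0 to 0.25).
- clamp_hinge (a point): Centre of the clamp's hinge pin, 66 mm above the bench, 66 mm to +y of nest 1; the pin runs along this point's x axis; y points away from the nests. The aluminium strap is 32 mm wide, 12 mm thick, and reaches 210 mm from here to -y when closed. From above, its free end rises and swings over towards +y.
- clamp_bail (a point): Middle of the handle bar of the clamp, a U-shaped steel bail at the strap's free end. The bar is 12 mm round, parallel to the hinge pin, 244 mm from it, 60 mm clear between the legs, with a gap of 28 mm between bar and strap end; 66 mm above the bench when closed. x axis along the bar, y axis along the strap towards the hinge.
- wheel (a joint): Turn of the coolant gate valve's handwheel, rad: 0 shut, growing anticlockwise seen from above (opening) to 15.71 (2.5 turns), where it meets a solid stop, fully open. Found shut or partly open (0 to 4.5). It stays where it is left; about 3 N at the crank grip turns it.
- wheel_axis (a point): On the handwheel's upright axis, level with the middle of its crank grip, 185 mm above the bench. The brass valve stands at +y from the fixture; the grey handwheel is 135 mm across, the middle of its rim 145 mm above the bench.
- crank_grip (a point): Middle of the handwheel's crank grip: an upright black cylinder 24 mm in diameter, 48 mm tall (157 to 205 mm above the bench), 52 mm from the wheel's axis. It spins freely on its pin, so it can be pinched from above and led round in a circle without turning the hand.
- wash_bottle: Bystander: white wash bottle, 64 mm in diameter, 160 mm tall, loose; origin at the centre of its underside.
- grease_pot: Bystander: aluminium pot, 72 mm in diameter, 62 mm tall, loose; origin at the centre of its underside.
- caliper: Bystander: digital caliper lying flat, 200 mm long, loose; origin at the middle of its underside.
Mind the look-alikes: they are no part of the job. What is shaped like the part that bears bolt3_mid but brown or orange is not meant.

How it is judged:
On the way, in this order (a step that is already met when the one before it is completed fails the run):
1. every bolt lies fully down in a nest, head in its pocket, with the clamp still open (((horizontal distance between bolt1_mid and nest1 below 0.006 m and horizontal distance between bolt1_head and nest1_head below 0.006 m and z of bolt1_mid in the frame of nest1 below 0.002 m and z of bolt1_head in the frame of nest1_head below 0.002 m) or (horizontal distance between bolt1_mid and nest2 below 0.006 m and horizontal distance between bolt1_head and nest2_head below 0.006 m and z of bolt1_mid in the frame of nest2 below 0.002 m and z of bolt1_head in the frame of nest2_head below 0.002 m) or (horizontal distance between bolt1_mid and nest3 below 0.006 m and horizontal distance between bolt1_head and nest3_head below 0.006 m and z of bolt1_mid in the frame of nest3 below 0.002 m and z of bolt1_head in the frame of nest3_head below 0.002 m)) and ((horizontal distance between bolt2_mid and nest1 below 0.006 m and horizontal distance between bolt2_head and nest1_head below 0.006 m and z of bolt2_mid in the frame of nest1 below 0.002 m and z of bolt2_head in the frame of nest1_head below 0.002 m) or (horizontal distance between bolt2_mid and nest2 below 0.006 m and horizontal distance between bolt2_head and nest2_head below 0.006 m and z of bolt2_mid in the frame of nest2 below 0.002 m and z of bolt2_head in the frame of nest2_head below 0.002 m) or (horizontal distance between bolt2_mid and nest3 below 0.006 m and horizontal distance between bolt2_head and nest3_head below 0.006 m and z of bolt2_mid in the frame of nest3 below 0.002 m and z of bolt2_head in the frame of nest3_head below 0.002 m)) and ((horizontal distance between bolt3_mid and nest1 below 0.006 m and horizontal distance between bolt3_head and nest1_head below 0.006 m and z of bolt3_mid in the frame of nest1 below 0.002 m and z of bolt3_head in the frame of nest1_head below 0.002 m) or (horizontal distance between bolt3_mid and nest2 below 0.006 m and horizontal distance between bolt3_head and nest2_head below 0.006 m and z of bolt3_mid in the frame of nest2 below 0.002 m and z of bolt3_head in the frame of nest2_head below 0.002 m) or (horizontal distance between bolt3_mid and nest3 below 0.006 m and horizontal distance between bolt3_head and nest3_head below 0.006 m and z of bolt3_mid in the frame of nest3 below 0.002 m and z of bolt3_head in the frame of nest3_head below 0.002 m)) and value of joint clamp above 0.6 rad), for 0.3 s.
2. the clamp is fully closed over the fully seated bolts (((horizontal distance between bolt1_mid and nest1 below 0.006 m and horizontal distance between bolt1_head and nest1_head below 0.006 m and z of bolt1_mid in the frame of nest1 below 0.002 m and z of bolt1_head in the frame of nest1_head below 0.002 m) or (horizontal distance between bolt1_mid and nest2 below 0.006 m and horizontal distance between bolt1_head and nest2_head below 0.006 m and z of bolt1_mid in the frame of nest2 below 0.002 m and z of bolt1_head in the frame of nest2_head below 0.002 m) or (horizontal distance between bolt1_mid and nest3 below 0.006 m and horizontal distance between bolt1_head and nest3_head below 0.006 m and z of bolt1_mid in the frame of nest3 below 0.002 m and z of bolt1_head in the frame of nest3_head below 0.002 m)) and ((horizontal distance between bolt2_mid and nest1 below 0.006 m and horizontal distance between bolt2_head and nest1_head below 0.006 m and z of bolt2_mid in the frame of nest1 below 0.002 m and z of bolt2_head in the frame of nest1_head below 0.002 m) or (horizontal distance between bolt2_mid and nest2 below 0.006 m and horizontal distance between bolt2_head and nest2_head below 0.006 m and z of bolt2_mid in the frame of nest2 below 0.002 m and z of bolt2_head in the frame of nest2_head below 0.002 m) or (horizontal distance between bolt2_mid and nest3 below 0.006 m and horizontal distance between bolt2_head and nest3_head below 0.006 m and z of bolt2_mid in the frame of nest3 below 0.002 m and z of bolt2_head in the frame of nest3_head below 0.002 m)) and ((horizontal distance between bolt3_mid and nest1 below 0.006 m and horizontal distance between bolt3_head and nest1_head below 0.006 m and z of bolt3_mid in the frame of nest1 below 0.002 m and z of bolt3_head in the frame of nest1_head below 0.002 m) or (horizontal distance between bolt3_mid and nest2 below 0.006 m and horizontal distance between bolt3_head and nest2_head below 0.006 m and z of bolt3_mid in the frame of nest2 below 0.002 m and z of bolt3_head in the frame of nest2_head below 0.002 m) or (horizontal distance between bolt3_mid and nest3 below 0.006 m and horizontal distance between bolt3_head and nest3_head below 0.006 m and z of bolt3_mid in the frame of nest3 below 0.002 m and z of bolt3_head in the frame of nest3_head below 0.002 m)) and value of joint clamp below 0.04 rad), for 0.3 s.
3. the handwheel has been turned anticlockwise up to its open stop, the clamp closed (value of joint clamp below 0.04 rad and value of joint wheel above 15.5 rad), for 0.05 s.
At the end, for the whole second after the job is handed in: Every bolt lies in a nest of its own, head in the pocket, within 6 mm of its place and less than 2 mm proud at middle and head; the clamp is closed to within 0.04 rad; the handwheel rests a quarter turn (90 degrees, give or take 25) back from its open stop (all of step 2 and value of joint wheel between 13.69 and 14.59 rad and velocity of joint wheel below 0.05 rad/s); the robot touches nothing.
It fails at once if the wash bottle is pushed more than 30 mm from its place (distance of wash_bottle from where it was at the start of the episode above 0.03 m).
It fails at once if the grease pot is pushed more than 30 mm from its place (distance of grease_pot from where it was at the start of the episode above 0.03 m).
It fails at once if the caliper is pushed more than 30 mm from its place (distance of caliper from where it was at the start of the episode above 0.03 m).
Of bolt1, bolt2, bolt3 only 2 to 3 are there at a start; the rules pass over those that are not, and their reading is None.
At some moment in a run one of bolt1, bolt2, bolt3 may be knocked a few centimetres aside while the robot is not near it.
Once in a run the grip may slacken for a moment while it holds something.
It also fails if it takes over 210 s, if anything falls off the work surface, if the arm or the gripper's body presses on something with over 40 N, if the wrist force passes 120 N, or if a joint passes its speed limit or range.

## Robot

A 6-joint arm with a two-finger parallel gripper is mounted at the origin on the work surface. World frame = base frame: x ahead of the robot, y to its left, z up, the work surface at z = 0. Lengths are in m, angles in rad, forces in N, time in s.
With the tool pointing down it reaches from about 0.225 to 0.875 m from the base axis. Payload 3.4 kg.
Tool frame: the origin (TCP) lies between the finger pads; the fingertips stand 8 mm ahead of it and the grasp point (between the pads) lies 11 mm behind it; z points along the fingers, y is the line along which they close (so a half turn about z gives the same grasp; the last joint's range is limited). The gripper opens to 85 mm and grips with 20 to 120 N. Pads are 22 mm wide; open, the fingers measure 114 mm over their backs; the gripper's body (76 mm by 85 mm) begins 54 mm behind the grasp point. The pads swing forward as they close: fully open they stand 13 mm farther back than shut.
Start: joints at [-1.231, 0.276, 1.505, -0, 1.361, -0.121], TCP at [0.256, -0.515, 0.239] pointing down, gripper open.
Joint ranges: [-2.89, 2.89], [-0.75, 2.08], [0.22, 2.7], [-1.18, 4.32], [0.11, 2.71], [-2.7, 2.7]. Speed limits (rad/s): [2.57, 2.57, 3.14, 3.14, 3.14, 3.14].

## Interface

Orientations are given as a unit quaternion [w, x, y, z].
In Python, from rig import manip gives the robot as it stands.
- The arm moves only by the tool move_arm, never from a script. Its argument "deltas" is a list that holds one entry, the list of rows, each a list of 5 numbers: the shift along the tool's x, y, z normalised to -1 to 1, where 1 is 80 cm, then the turn about the tool's z normalised to -1 to 1, where 1 is 120 degrees, then the closure, from -1 (fully open) to 1 (shut). In form: [[[tx, ty, tz, twist, grip], ...]]. A call has 1 to 12 rows; each row is the pose to reach, as a shift and turn from the pose commanded when the call began, along the tool's axes at that moment; what a row does not reach only later rows make up. A row lasts 1/10 s, in which the tool goes at most 50 mm and 8.59 degrees, less where a joint would pass 70% of its speed; a pose out of reach is approached as far as the arm can. A call with a number of a shift or a turn outside -1 to 1 is refused whole. A call with a gripper value outside its range is refused whole. The fingers move at their own pace and stop on an object; "squeeze" is the grip in N (left out, the last holds). Time passes only in rows, so rows that repeat a pose let the fingers close. It gives the time, the measured TCP pose, the force, the opening and the grip force at its end, in the units of the state.
- manip.get_state(): the state, without advancing time (a new reading comes with each control period).
- manip.get_image(name): name is "scene" or "side" or "wrist"; returns the picture (384x512x3 uint8, red, green, blue); there is no depth.
- manip.camera_params(name): a dict with "fx", "fy", "cx", "cy" (pixels), "R" (3x3) and "t" (3): a world point X has camera coordinates R X + t; the wrist camera has in their place "tool_from_camera" (4x4, takes a point from camera to tool coordinates, whose origin is the TCP and whose axes are the flange's). Camera axes: x right, y down, z forward; pixel columns grow to the right and rows downward; lengths in m; the calibration is good to about 2 mm. A picture is of the moment at which its call begins: read the wrist's pose just before it. camera_params takes no time and is no camera call.
- manip.sign_off(): hands the job in; it is judged then, once.
The state is a dict: "clock": time; "qpos": joint angles; "qd": joint speeds; "effort": joint torques, N m; "position": TCP position; "ee_rot": TCP orientation; "contact_force": force on the tool from outside, world axes, zero at the start; "moment": the same for the moment, N m; "width": finger opening in m; "gripper_force": force on a finger pad.
Only numpy, scipy, OpenCV 4.12 (cv2) and the standard library are available. Lean on these libraries where they do the work, as an engineer would, in place of code of your own. Each camera call takes 0.05 s, during which the arm holds its last target. There are 200 camera calls.

## Working session

There is one attempt and no reset: what is moved stays moved. The work goes in short steps, Python scripts to look and compute and a tool call to move; the robot and the scene stay as the last step left them, time stands still between calls to the robot, and variables do not carry over. Pictures are saved under pics/ and viewed, at most 14 in all, crops included, and the job is handed in when it is done.

Besides the shell and the picture viewer there is one more tool, called after ">>>" by a JSON object that holds its "method" and its "body". move_arm: Moves the arm, as the interface text tells. Scaled input: -1 to 1 covers 80 cm each way for a shift and 120 degrees each way for a turn. Its arguments: {"type":"object","properties":{"deltas":{"type":"array","items":{"type":"array","items":{"type":"array","items":{"type":"number","minimum":-1,"maximum":1}}}},"squeeze":{"type":"number"}},"required":["deltas"]}

```bash
ls; mkdir -p pics
cat > h.py <<'E'
import numpy as np, cv2
from scipy.spatial.transform import Rotation as Rn
from rig import manip
def Rq(q): return Rn.from_quat([q[1],q[2],q[3],q[0]]).as_matrix()
def grab(name,fn=None):
    s=manip.get_state(); im=manip.get_image(name); p=manip.camera_params(name)
    if 'R' in p: R=np.array(p['R']);t=np.array(p['t'])
    else:
        T=np.eye(4);T[:3,:3]=Rq(s['ee_rot']);T[:3,3]=s['position']
        M=np.linalg.inv(T@np.array(p['tool_from_camera']));R=M[:3,:3];t=M[:3,3]
    if fn: cv2.imwrite('pics/'+fn,im[:,:,::-1])
    return im,dict(fx=p['fx'],fy=p['fy'],cx=p['cx'],cy=p['cy'],R=R,t=t)
def ray(c,u,v):
    d=c['R'].T@np.array([(u-c['cx'])/c['fx'],(v-c['cy'])/c['fy'],1]); o=-c['R'].T@c['t']; return o,d
def onz(c,u,v,z):
    o,d=ray(c,u,v); return o+d*(z-o[2])/d[2]
def proj(c,X):
    q=c['R']@np.array(X)+c['t']; return np.array([c['fx']*q[0]/q[2]+c['cx'],c['fy']*q[1]/q[2]+c['cy']])
def st():
    s=manip.get_state(); R=Rq(s['ee_rot']); print(round(s['clock'],2),np.round(s['position'],4),'yaw x',round(np.degrees(np.arctan2(R[1,0],R[0,0])),2),'z',np.round(R[:,2],3),'F',np.round(s['contact_force'],1),'w',round(s['width'],4),s['gripper_force'], 'q',np.round(s['qpos'],2)); return s
def delta(P,s=None):
    s=s or manip.get_state(); return np.round(Rq(s['ee_rot']).T@(np.array(P)-s['position'])/0.8,4)
E
python3 - <<'E'
from h import *
s=st(); print(Rq(s['ee_rot']))
for n in ['scene','side','wrist']:
    im,c=grab(n,n+'0.png'); print(n,{k:np.round(v,3).tolist() for k,v in c.items()})
a=cv2.imread('pics/scene0.png');print(a.shape)
E
```

```text
pics
0.0 [ 0.2555 -0.5145  0.2384] yaw x 26.41 z [-0.001  0.002 -1.   ] F [-0.6  0.5  0.8] w 0.0855 0.0 q [-1.23  0.28  1.51  0.    1.36 -0.12]
[[ 8.95667143e-01  4.44724628e-01 -6.12361995e-04]
 [ 4.44724992e-01 -8.95665478e-01  1.74185101e-03]
 [ 2.26172544e-04 -1.83245140e-03 -9.99998295e-01]]
scene {'fx': 395.946, 'fy': 395.946, 'cx': 255.547, 'cy': 186.363, 'R': [[0.866, 0.5, -0.001], [0.343, -0.594, -0.728], [-0.365, 0.63, -0.686]], 't': [-0.367, -0.132, 1.741]}
side {'fx': 459.366, 'fy': 459.366, 'cx': 253.99, 'cy': 193.191, 'R': [[-0.956, -0.295, -0.006], [-0.173, 0.577, -0.798], [0.239, -0.762, -0.602]], 't': [0.469, 0.249, 1.609]}
wrist {'fx': 285.935, 'fy': 285.935, 'cx': 254.846, 'cy': 193.964, 'R': [[0.445, -0.896, -0.002], [-0.858, -0.427, 0.287], [-0.258, -0.126, -0.958]], 't': [-0.575, -0.037, 0.378]}
(384, 512, 3)
```

View pics/scene0.png

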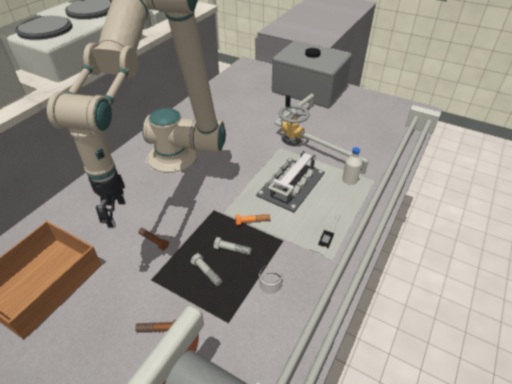

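View pics/side0.png

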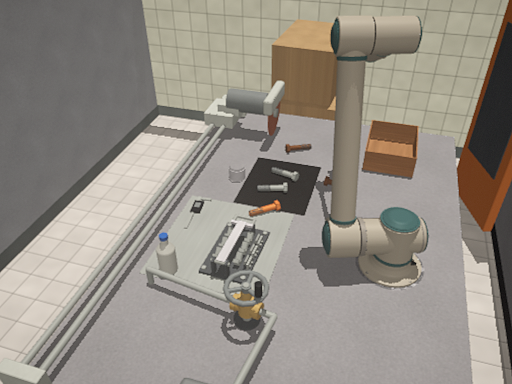

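View pics/wrist0.png

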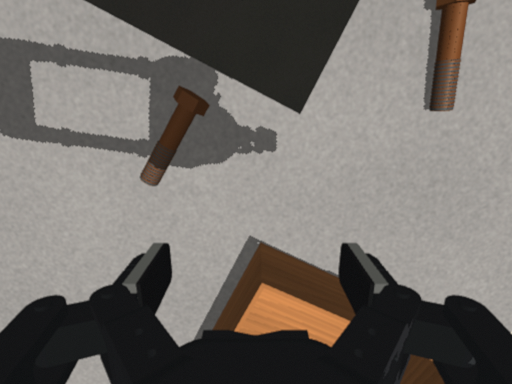

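The scene picture shows two steel bolts on the mat, with heads near (218,244) and (198,260) and tips near (250,250) and (219,283). Orange and brown look-alikes lie around them. The clamp strap runs from about (313,157) at the hinge to (273,190) at the bail, and the valve is near (292,118). The side view also shows only two steel bolts, at (272,187) and (285,173). The wrist view shows only look-alikes.

Run:
```python
from h import *
def load(n):
    p=manip.camera_params(n);return dict(fx=p['fx'],fy=p['fy'],cx=p['cx'],cy=p['cy'],R=np.array(p['R']),t=np.array(p['t']))
c=load('scene');d=load('side')
for n,u,v,z in [('Ah',218,244,.02),('At',250,250,.01),('Bh',198,260,.02),('Bt',219,283,.01),('hinge',313,157,.072),('bail',273,190,.066),('rim',294,115,.145),('pot',271,280,.03),('bottle',352,168,.08)]: print(n,np.round(onz(c,u,v,z),3))
print('side')
for n,u,v,z in [('Ah',283,187,.02),('At',258,188,.01),('Bh',294,176,.02),('Bt',272,169,.01),('hinge',219,262,.072),('bail',245,218,.066),('rim',246,288,.145),('grip',259,289,.181)]: print(n,np.round(onz(d,u,v,z),3))
for n,box,cc in [('scene',(170,140,350,300),c),('side',(170,140,330,330),d)]:
    im=cv2.imread(f'pics/{n}0.png'); x0,y0,x1,y1=box
    cv2.imwrite(f'pics/{n}0c.png',cv2.resize(im[y0:y1,x0:x1],None,fx=3.1 if n=='side' else 4,fy=3.1 if n=='side' else 4,interpolation=cv2.INTER_CUBIC)[:600,:800])
```

```text
Ah [ 0.458 -0.316  0.02 ]
At [ 0.563 -0.277  0.01 ]
Bh [ 0.438 -0.405  0.02 ]
Bt [ 0.544 -0.439  0.01 ]
hinge [0.569 0.22  0.072]
bail [ 0.517 -0.029  0.066]
rim [0.411 0.357 0.145]
pot [ 0.688 -0.358  0.03 ]
bottle [0.734 0.224 0.08 ]
side
Ah [ 0.458 -0.312  0.02 ]
At [ 0.562 -0.288  0.01 ]
Bh [ 0.432 -0.404  0.02 ]
Bt [ 0.543 -0.444  0.01 ]
hinge [0.542 0.226 0.072]
bail [ 0.532 -0.021  0.066]
rim [0.401 0.368 0.145]
grip [0.355 0.39  0.181]
```

>>> {"method": "move_arm", "body": {"deltas": [[[0.587,-0.497,-0.14,0.22,-1],[0.587,-0.497,-0.14,0.22,-1],[0.587,-0.497,-0.14,0.22,-1],[0.587,-0.497,-0.14,0.22,-1],[0.587,-0.497,-0.14,0.22,-1],[0.587,-0.497,-0.14,0.22,-1],[0.587,-0.497,-0.14,0.22,-1],[0.587,-0.497,-0.14,0.22,-1],[0.587,-0.497,-0.14,0.22,-1],[0.587,-0.497,-0.14,0.22,-1],[0.587,-0.497,-0.14,0.22,-1],[0.587,-0.497,-0.14,0.22,-1]]]}}

```text
clock: 1.35
position: [0.4891, 0.0274, 0.3467]
ee_rot: [0.0, 1.0, 0.0, 0.0]
contact_force: [0.2, 0.4, -0.2]
width: 0.0853
gripper_force: 0.0
```

Run:
```python
from h import *
im,c=grab('wrist','w1.png'); st()
for P in [(.57,.22,.07),(.525,-.025,.066)]: print(proj(c,P))
np.save('c1.npy',c,allow_pickle=True)
```

```text
1.4 [0.4926 0.0349 0.3478] yaw x 0.38 z [ 0.006  0.009 -1.   ] F [3.4 3.7 1.4] w 0.0853 0.0 q [-0.08  0.1   1.46  0.01  1.57  1.49]
[113.44534367 102.36270237]
[291.24729426 135.65523999]
```

View pics/w1.png

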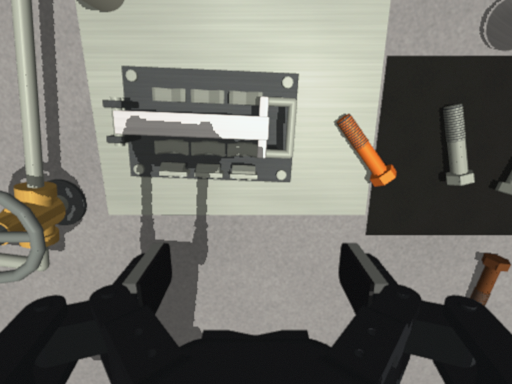

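The wrist view shows the closed clamp strap from (113,122) to (270,126). Its bail bar is near column 290, rows 100–155. The base plate's corner holes are at (132,76), (288,82), (282,174) and (139,169), and the keepers are at rows ~165–175. The valve is at the left.

Run:
```python
from h import *
im,c=grab('wrist'); s=st()
np.save('c1.npy',c,allow_pickle=True)
x0,y0,x1,y1=95,55,305,195
cv2.imwrite('pics/w2c.png',cv2.resize(im[y0:y1,x0:x1,::-1],None,fx=3.8,fy=3.8,interpolation=cv2.INTER_CUBIC))
```

```text
1.45 [0.491  0.0307 0.3471] yaw x 0.45 z [ 0.003  0.003 -1.   ] F [-0.2 -0.2  0.4] w 0.0858 0.0 q [-0.08  0.1   1.47  0.    1.57  1.48]
```

View pics/w2c.png

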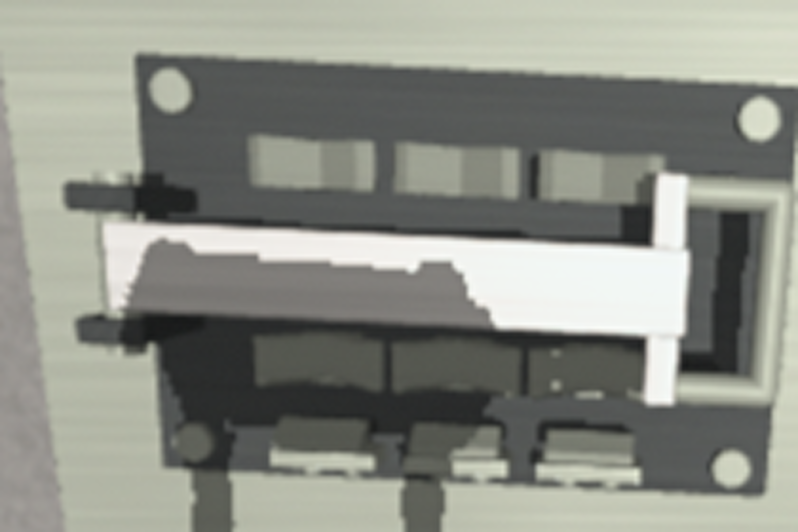

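The crop shows the V bottoms of the far saddles at about (320,165), (462,172) and (605,178), the bail bar middle at (768,292), and the plate holes at (170,90), (759,118), (731,468) and (194,442).

```bash
cat > m.py <<'E'
from h import *
c=np.load('c1.npy',allow_pickle=True).item()
f=lambda x,y,z: onz(c,95+x/3.8,55+y/3.8,z)
H=[f(x,y,.012) for x,y in [(170,90),(759,118),(731,468),(194,442)]]
V=[f(x,y,.028) for x,y in [(320,165),(462,172),(605,178)]]
print('holes',np.round(H,4));print('V',np.round(V,4))
e=(V[0]-V[2]);yaw1=np.arctan2(-e[0],e[1]); e2=(H[0]+H[3]-H[1]-H[2]);yaw2=np.arctan2(-e2[0],e2[1]);print(np.degrees([yaw1,yaw2]),np.linalg.norm(e)/2)
yaw=yaw2;ex=np.array([np.cos(yaw),np.sin(yaw),0]);ey=np.array([-np.sin(yaw),np.cos(yaw),0])
n2=np.mean(V,0)-40*ex*1e-3;n2[2]=.045;print('n2',n2,'holecentre',np.mean(H,0))
hinge=n2+ey*.122;hinge[2]=.066
print('hinge',hinge)
for a in np.arange(0,.26,.05):
    b=hinge-ey*.244*np.cos(a);b[2]+=.244*np.sin(a);p=proj(c,b);print(round(a,2),np.round(b,4),(p[0]-95)*3.8,(p[1]-55)*3.8)
E
python3 m.py
```

```text
holes [[ 0.61    0.2149  0.012 ]
 [ 0.6008 -0.0233  0.012 ]
 [ 0.4554 -0.0176  0.012 ]
 [ 0.4651  0.2198  0.012 ]]
V [[0.581  0.152  0.028 ]
 [0.5788 0.0956 0.028 ]
 [0.5769 0.0388 0.028 ]]
[-2.10705452 -2.26424096] 0.05663624813201535
n2 [0.53891357 0.09703817 0.045     ] holecentre [0.53280813 0.09846743 0.012     ]
hinge [0.54373357 0.21894292 0.066     ]
0.0 [ 0.5341 -0.0249  0.066 ] 773.0706019547321 296.31886622674136
0.05 [ 0.5341 -0.0246  0.0782] 776.8447490228182 298.86770711431944
0.1 [ 0.5341 -0.0236  0.0904] 779.1149485839841 301.48231380665874
0.15 [ 0.5342 -0.0221  0.1025] 779.7330532347585 304.16116691458546
0.2 [ 0.5343 -0.02    0.1145] 778.5374831547615 306.90189328032994
0.25 [ 0.5344 -0.0173  0.1264] 775.3527664578735 309.7011014242388
```

>>> {"method": "move_arm", "body": {"deltas": [[[0.0533,0.068,0.1,0.022,0.34],[0.0533,0.068,0.2,0.022,0.34],[0.0533,0.068,0.27,0.022,0.34],[0.0533,0.068,0.284,0.022,0.34],[0.0533,0.068,0.284,0.022,0.34],[0.0533,0.068,0.284,0.022,0.34],[0.0533,0.068,0.284,0.022,0.34]]]}}

```text
clock: 2.15
position: [0.5312, -0.0296, 0.1193]
ee_rot: [-0.0, 1.0, -0.023, -0.001]
contact_force: [0.9, 0.4, -0.3]
width: 0.0283
gripper_force: 0.0
```

Run:
```python
from h import *
im,c=grab('wrist'); s=st()
np.save('c2.npy',c,allow_pickle=True)
cv2.imwrite('pics/w3.png',im[:,:,::-1])
for y in (-.0235,): print(proj(c,(.534,y,.066)),proj(c,(.534,y,.1)), proj(c,(.534+.03,y-.001,.066)))
```

```text
2.2 [ 0.5326 -0.0297  0.1209] yaw x -2.67 z [ 0.002 -0.001 -1.   ] F [ 1.2 -0.5  0.5] w 0.0282 0.0 q [-0.19  0.31  1.78 -0.    1.05  1.43]
[245.25573611 214.32017515] [243.37201396 235.16363044] [244.21270853 172.09841232]
```

View pics/w3.png

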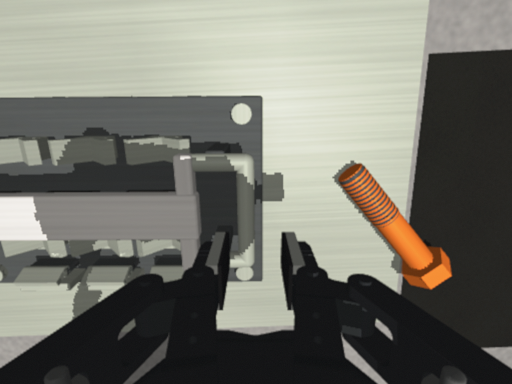

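The bail bar is seen at column 246, rows 158–268, matching the closed prediction. I need to shift 6 mm in +y, then descend.

>>> {"method": "move_arm", "body": {"deltas": [[[0.002,-0.0075,0.0,-0.004,0.34],[0.002,-0.0075,0.03,-0.004,0.34],[0.002,-0.0075,0.06,-0.004,0.34],[0.002,-0.0075,0.076,-0.004,0.34],[0.002,-0.0075,0.076,-0.004,0.34],[0.002,-0.0075,0.076,-0.004,0.8],[0.002,-0.0075,0.076,-0.004,0.8],[0.002,-0.0075,0.076,-0.004,0.8]]], "squeeze": 20}}

```text
clock: 3.0
position: [0.5349, -0.0233, 0.0603]
ee_rot: [0.0, 1.0, -0.019, 0.002]
contact_force: [-0.5, 1.3, 6.0]
width: 0.0112
gripper_force: 20.5
```

Run:
```python
from h import *
s=st()
# arc waypoints
R=Rq(s['ee_rot']);p0=s['position'];yaw=np.radians(-2.26)
ey=np.array([-np.sin(yaw),np.cos(yaw),0]);z=np.array([0,0,1])
for i in range(1,18):
    a=i*.1; d=.244*((1-np.cos(a))*ey+np.sin(a)*z); print(round(a,2),np.round(R.T@d/.8,4))
```

```text
3.0 [ 0.5349 -0.0233  0.0603] yaw x -2.15 z [ 0.004 -0.001 -1.   ] F [-0.5  1.3  6. ] w 0.0112 20.540166199207306 q [-0.17  0.38  1.85  0.    0.91  1.43]
0.1 [ 0.0001 -0.0015 -0.0304]
0.2 [ 0.0002 -0.0061 -0.0606]
0.3 [ 0.0004 -0.0136 -0.0901]
0.4 [ 0.0005 -0.024  -0.1188]
0.5 [ 0.0006 -0.0373 -0.1462]
0.6 [ 0.0008 -0.0532 -0.1722]
0.7 [ 0.0009 -0.0716 -0.1965]
0.8 [ 0.001  -0.0924 -0.2188]
0.9 [ 0.0011 -0.1153 -0.239 ]
1.0 [ 0.0012 -0.1401 -0.2567]
1.1 [ 0.0013 -0.1665 -0.2719]
1.2 [ 0.0014 -0.1944 -0.2844]
1.3 [ 0.0015 -0.2233 -0.294 ]
1.4 [ 0.0016 -0.253  -0.3007]
1.5 [ 0.0017 -0.2833 -0.3044]
1.6 [ 0.0017 -0.3138 -0.305 ]
1.7 [ 0.0018 -0.3442 -0.3026]
```

>>> {"method": "move_arm", "body": {"deltas": [[[0,-0.0015,-0.0304,0,0.8],[0,-0.0061,-0.0606,0,0.8],[0,-0.0136,-0.0901,0,0.8],[0,-0.024,-0.1188,0,0.8],[0.0006,-0.0373,-0.1462,0,0.8],[0.0008,-0.0532,-0.1722,0,0.8],[0.001,-0.0716,-0.1965,0,0.8],[0.001,-0.0924,-0.2188,0,0.8],[0.001,-0.1153,-0.239,0,0.8],[0.001,-0.1401,-0.2567,0,0.8],[0.001,-0.1665,-0.2719,0,0.8],[0.001,-0.1665,-0.2719,0,0.8]]]}}

```text
clock: 4.2
position: [0.5403, 0.1091, 0.2812]
ee_rot: [0.002, 1.0, -0.018, 0.004]
contact_force: [-2.8, -6.6, 13.8]
width: 0.0111
gripper_force: 20.9
```

>>> {"method": "move_arm", "body": {"deltas": [[[0,-0.0279,-0.0125,0,0.8],[0,-0.0568,-0.0221,0,0.8],[0,-0.0865,-0.0288,0,0.8],[0,-0.1168,-0.0325,0,0.8],[0,-0.1473,-0.0331,0,0.8],[0,-0.1625,-0.0321,0,0.8],[0,-0.1625,-0.0321,0,0.8],[0,-0.1625,-0.0321,0,0.3],[0,-0.1625,-0.0321,0,0.3],[0,-0.1625,-0.1,0,0.3]]]}}

```text
clock: 5.2
position: [0.5383, 0.2377, 0.3422]
ee_rot: [0.004, 1.0, -0.019, -0.011]
contact_force: [1.1, -0.1, -0.6]
width: 0.0301
gripper_force: 0.0
```

Run:
```python
from h import *
s=st()
im,c=grab('scene','s2.png')
print(delta((.43,-.36,.36)))
```

```text
5.2 [0.5383 0.2377 0.3422] yaw x -2.18 z [-0.022 -0.007 -1.   ] F [ 1.1 -0.1 -0.6] w 0.0301 0.0 q [ 0.3   0.27  1.26 -0.    1.63  1.91]
[-0.1139  0.7542 -0.0055]
```

>>> {"method": "move_arm", "body": {"deltas": [[[-0.03,0.0,-0.05,0,-0.2],[-0.1139,0.7542,-0.03,0,-0.2],[-0.1139,0.7542,-0.02,0,-0.2],[-0.1139,0.7542,-0.0,0,-0.2],[-0.1139,0.7542,0,0,-0.2],[-0.1139,0.7542,0,0,-0.2],[-0.1139,0.7542,0,0,-0.2],[-0.1139,0.7542,0,0,-0.2],[-0.1139,0.7542,0,0,-0.2],[-0.1139,0.7542,0,0,-0.2],[-0.1139,0.7542,0,0,-0.2],[-0.1139,0.7542,0,0,-0.2]]]}}

```text
clock: 6.45
position: [0.4379, -0.3041, 0.3558]
ee_rot: [0.0, 1.0, -0.019, 0.0]
contact_force: [0.8, -0.1, 0.1]
width: 0.051
gripper_force: 0.0
```

>>> {"method": "move_arm", "body": {"deltas": [[[0,0.07,0.03,0,-0.2],[0,0.07,0.03,0,-0.2],[0,0.07,0.03,0,-0.2]]]}}

```text
clock: 6.75
position: [0.4359, -0.3593, 0.3301]
ee_rot: [-0.001, 1.0, -0.02, -0.001]
contact_force: [-0.5, 1.0, -0.9]
width: 0.051
gripper_force: 0.0
```

Run:
```python
from h import *
im,c=grab('wrist','w4.png'); s=st()
np.save('c4.npy',c,allow_pickle=True)
b=cv2.imread('pics/s2.png');w=im[:,:,::-1]
crop=cv2.resize(b[90:290,190:380],None,fx=1.92,fy=1.92)
cv2.imwrite('pics/m4.png',np.hstack([w[:,120:],crop[:384,:390]]))
```

```text
6.8 [ 0.4364 -0.3578  0.3312] yaw x -2.24 z [-0.001  0.002 -1.   ] F [0.2 0.2 0.3] w 0.0514 0.0 q [-0.81  0.22  1.35  0.    1.57  0.8 ]
```

View pics/m4.png

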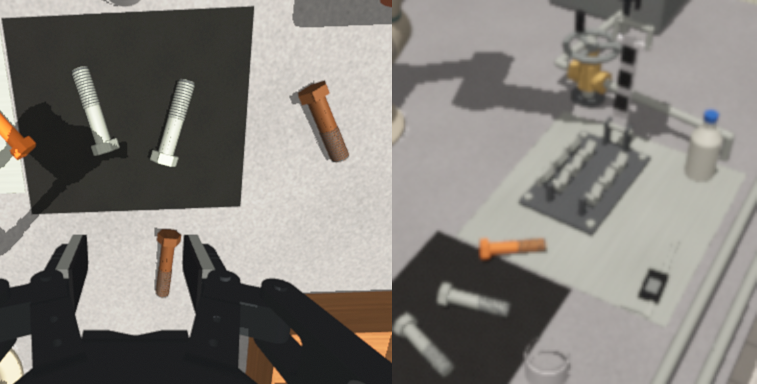

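The left half shows bolt A from its head (225,147) to its tip (201,70) and bolt B from its head (285,158) to its tip (305,83), in full-image pixels. The right half (scene) shows the strap upright, with the nests clear.

```bash
cat > bolts.py <<'E'
from h import *
def bolts(im,c,roi=None):
    """steel bolts on the dark mat -> list of (mid, yaw) ; axis height ~15 mm"""
    hsv=cv2.cvtColor(im,cv2.COLOR_RGB2HSV)
    m=((hsv[:,:,2]>75)&(hsv[:,:,1]<70)).astype(np.uint8)
    if roi is not None:
        k=np.zeros_like(m);x0,y0,x1,y1=roi;k[y0:y1,x0:x1]=1;m&=k
    out=[]
    for q in cv2.findContours(m,cv2.RETR_EXTERNAL,cv2.CHAIN_APPROX_NONE)[0]:
        if cv2.contourArea(q)<600: continue
        pts=np.array([onz(c,*p[0],.015)[:2] for p in q])
        (cx,cy),(w,h),ang=r=cv2.minAreaRect((pts*1000).astype(np.float32))
        if not(100<max(w,h)<150 and 25<min(w,h)<60): continue
        box=cv2.boxPoints(r)/1000
        # axis: refine by PCA of contour-filled area
        mk=np.zeros_like(m);cv2.drawContours(mk,[q],-1,1,-1);ys,xs=np.nonzero(mk)
        P=np.array([onz(c,x,y,.015)[:2] for x,y in zip(xs,ys)])
        d=box[1]-box[0] if np.linalg.norm(box[1]-box[0])>np.linalg.norm(box[2]-box[1]) else box[2]-box[1]
        d/=np.linalg.norm(d); n=np.array([-d[1],d[0]]); ctr=np.array([cx,cy])/1000
        a=(P-ctr)@d; b=(P-ctr)@n
        w1=np.ptp(b[a>.045]);w2=np.ptp(b[a<-.045])
        if w1>w2: d=-d;a=-a;n=-n;b=-b
        # centreline from the shank
        L=np.linspace(-.03,.05,9); mids=[(b[abs(a-l)<.004].max()+b[abs(a-l)<.004].min())/2 for l in L]
        k=np.polyfit(L,mids,1); yaw=np.arctan2(d[1],d[0])+np.arctan(k[0])
        mid=ctr+n*k[1]
        out.append((mid,np.degrees(yaw),a.min(),a.max(),w,h))
    return out
E
python3 - <<'E'
from bolts import *
c=np.load('c4.npy',allow_pickle=True).item();im=cv2.imread('pics/w4.png')[:,:,::-1].copy()
for r in bolts(im,c,(150,30,355,195)): print(r)
for u,v in [(225,147),(201,70),(285,158),(305,83)]: print(onz(c,u,v,.015))
E
```

```text
(array([ 0.4830334 , -0.42080898]), np.float64(-17.10292995381935), np.float64(-0.06538113594096227), np.float64(0.06538105311269284), 43.547393798828125, 130.76220703125)
(array([ 0.50678168, -0.29875542]), np.float64(14.340495690710561), np.float64(-0.06454838451890332), np.float64(0.0645483785431419), 129.09674072265625, 42.759910583496094)
[ 0.45234541 -0.31291814  0.015     ]
[ 0.5645282 -0.2860562  0.015    ]
[ 0.43128552 -0.40627374  0.015     ]
[ 0.54073176 -0.43667542  0.015     ]
```

>>> {"method": "move_arm", "body": {"deltas": [[[0.078,-0.0747,0.06,-0.138,-0.2],[0.078,-0.0747,0.12,-0.138,-0.2],[0.078,-0.0747,0.18,-0.138,-0.2],[0.078,-0.0747,0.22,-0.138,-0.2],[0.078,-0.0747,0.22,-0.138,-0.2],[0.078,-0.0747,0.22,-0.138,-0.2]]]}}

```text
clock: 7.4
position: [0.5013, -0.2988, 0.1556]
ee_rot: [-0.001, 0.992, 0.126, -0.001]
contact_force: [-1.0, -0.4, 0.4]
width: 0.0509
gripper_force: 0.0
```

Run:
```python
from bolts import *
s=st();im,c=grab('wrist','w5.png')
for r in bolts(im,c): 
    print(r); y=np.radians(r[1]); print(delta([r[0][0]-.006*np.cos(y),r[0][1]-.006*np.sin(y),.012],s))
```

```text
7.4 [ 0.5013 -0.2988  0.1556] yaw x 14.51 z [-0.002  0.002 -1.   ] F [-1.  -0.4  0.4] w 0.0509 0.0 q [-0.66  0.35  1.62  0.    1.18  0.66]
(array([ 0.2464228 , -0.21195613]), np.float64(151.3897860697622), np.float64(-0.050098727307320456), np.float64(0.05009882818925907), 37.90297317504883, 100.19754028320312)
[-0.2754 -0.1794  0.1803]
(array([ 0.340334  , -0.33901602]), np.float64(-82.22491071952386), np.float64(-0.06869858420935668), np.float64(0.06869866653172642), 46.33438491821289, 137.3972625732422)
[-0.2062 -0.0088  0.1799]
(array([ 0.49114634, -0.42332706]), np.float64(165.6409871986311), np.float64(-0.05649676021989243), np.float64(0.05649677291475179), 29.29572296142578, 112.99352264404297)
[-0.0444  0.1516  0.1793]
```

>>> {"method": "move_arm", "body": {"deltas": [[[0,0.002,0.06,0,-0.2],[0,0.002,0.12,0,-0.2],[0,0.002,0.165,0,-0.2],[0,0.002,0.1795,0,-0.2],[0,0.002,0.1795,0,-0.2],[0,0.002,0.1795,0,0.9],[0,0.002,0.1795,0,0.9],[0,0.002,0.1795,0,0.9],[0,0.002,0.1795,0,0.9]]], "squeeze": 70}}

```text
clock: 8.35
position: [0.5036, -0.3032, 0.0152]
ee_rot: [0.002, 0.992, 0.125, 0.002]
contact_force: [-0.8, 0.7, 6.2]
width: 0.0222
gripper_force: 49.8
```

>>> {"method": "move_arm", "body": {"deltas": [[[0,0,0,0,0.9],[0,0,-0.03,0,0.9],[0,0,-0.08,0,0.9],[0,0,-0.14,0,0.9],[0,0,-0.2,0.07,0.9],[0,0,-0.2,0.14,0.9],[0,0,-0.2,0.14,0.9],[0,0,-0.2,0.14,0.9]]]}}

```text
clock: 9.15
position: [0.5009, -0.3015, 0.1718]
ee_rot: [-0.0, 1.0, -0.019, -0.001]
contact_force: [-0.3, -0.1, -5.6]
width: 0.0213
gripper_force: 71.7
```

Run:
```python
from h import *
s=st();im,c=grab('wrist','w6.png')
print(delta((.539,.097,.17)))
```

```text
9.15 [ 0.5009 -0.3015  0.1718] yaw x -2.22 z [-0.002  0.001 -1.   ] F [-0.3 -0.1 -5.6] w 0.0213 71.6575562953949 q [-0.66  0.34  1.59 -0.    1.22  0.95]
[ 0.0282 -0.4995  0.0021]
```

View pics/w6.png

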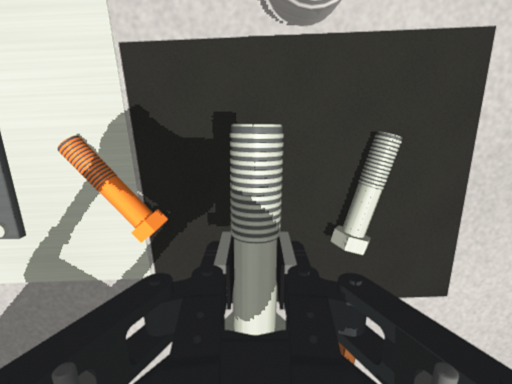

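The held bolt points straight ahead. Its shank spans columns 231–283, its tip edge is at row ~125, and its centre column is 257. Bolt B's head is at (352,239) and its tip at (387,140).

Run:
```python
from h import *
p=manip.camera_params('wrist');T=np.array(p['tool_from_camera']);print(np.round(T,3))
c=dict(fx=p['fx'],fy=p['fy'],cx=p['cx'],cy=p['cy'],R=np.linalg.inv(T)[:3,:3],t=np.linalg.inv(T)[:3,3])
im=cv2.imread('pics/w6.png')
g=im.mean(2); print(g[112:150,257].astype(int))
for r in (150,180,210,225): print(r,g[r,222:292].astype(int)[::1].tolist() if r==180 else '', np.nonzero(g[r,215:300]>70)[0][[0,-1]]+215)
for h in (-.004,0,.004):   # axis above TCP
  for v in (124,133): print(h,v,[np.round(onz(c,u,v,-h-(.012 if v<130 else .012)),4).tolist() for u in (231,257,283)])
```

```text
[[ 0.    -0.958 -0.287  0.073]
 [ 1.     0.    -0.     0.   ]
 [ 0.    -0.287  0.958 -0.133]
 [ 0.     0.     0.     1.   ]]
[ 51  50  49  50  51  51  49  49  51  49  46  71 176 235 205 138 131 132
 132 132 130 147 233 252 251 252 226 140 130 131 143 232 252 251 251 233
 158 131]
150  [230 282]
180 [28, 29, 30, 31, 30, 30, 29, 28, 44, 88, 115, 138, 158, 169, 178, 187, 192, 200, 205, 207, 210, 214, 217, 218, 220, 224, 228, 226, 224, 227, 229, 233, 237, 240, 243, 244, 243, 242, 240, 239, 238, 236, 235, 239, 239, 236, 233, 230, 227, 224, 222, 222, 220, 219, 213, 203, 194, 175, 150, 107, 64, 50, 51, 50, 50, 49, 50, 50, 50, 51] [231 281]
210  [231 281]
225  [231 280]
-0.004 124 [[0.0669, -0.0098, -0.008], [0.0669, 0.0013, -0.008], [0.0669, 0.0124, -0.008]]
-0.004 133 [[0.0631, -0.0098, -0.008], [0.0631, 0.0013, -0.008], [0.0631, 0.0125, -0.008]]
0 124 [[0.0671, -0.0094, -0.012], [0.0671, 0.0013, -0.012], [0.0671, 0.012, -0.012]]
0 133 [[0.0635, -0.0095, -0.012], [0.0635, 0.0013, -0.012], [0.0635, 0.0121, -0.012]]
0.004 124 [[0.0673, -0.0091, -0.016], [0.0673, 0.0013, -0.016], [0.0673, 0.0116, -0.016]]
0.004 133 [[0.0638, -0.0092, -0.016], [0.0638, 0.0013, -0.016], [0.0638, 0.0117, -0.016]]
```

>>> {"method": "move_arm", "body": {"deltas": [[[0,-0.02,-0.06,0,0.9],[-0.079,-0.399,-0.06,0,0.9],[-0.079,-0.399,-0.06,0,0.9],[-0.079,-0.399,-0.06,0,0.9],[-0.079,-0.399,-0.06,0,0.9],[-0.079,-0.399,-0.06,0,0.9],[-0.079,-0.399,-0.06,0,0.9],[-0.079,-0.399,-0.06,0,0.9],[-0.079,-0.399,-0.06,0,0.9],[-0.079,-0.399,-0.06,0,0.9],[-0.079,-0.399,-0.06,0,0.9]]]}}

```text
clock: 10.3
position: [0.4525, 0.018, 0.2198]
ee_rot: [0.0, 1.0, -0.021, -0.0]
contact_force: [0.5, 0.1, -4.5]
width: 0.0214
gripper_force: 71.6
```

Run:
```python
from h import *
s=st();im,c=grab('wrist','w7.png');np.save('c7.npy',c,allow_pickle=True)
n2=np.array([.5389,.0970,.045]);yaw=np.radians(-2.26);ex=np.array([np.cos(yaw),np.sin(yaw),0]);ey=np.array([-np.sin(yaw),np.cos(yaw),0])
P=[proj(c,n2+ey*k*.056+ex*x) for k in(-1,0,1) for x in (-.055,.04)];print(np.round(P))
x0=200;cv2.imwrite('pics/w7c.png',cv2.resize(im[50:270,100:320,::-1],(600,600),interpolation=cv2.INTER_CUBIC))
```

```text
10.3 [0.4525 0.018  0.2198] yaw x -2.46 z [-0.001 -0.001 -1.   ] F [ 0.5  0.1 -4.5] w 0.0214 71.59575462341309 q [-0.11  0.1   1.78 -0.    1.26  1.5 ]
[[230. 152.]
 [227.  55.]
 [178. 152.]
 [170.  55.]
 [126. 152.]
 [113.  56.]]
```

View pics/w7c.png

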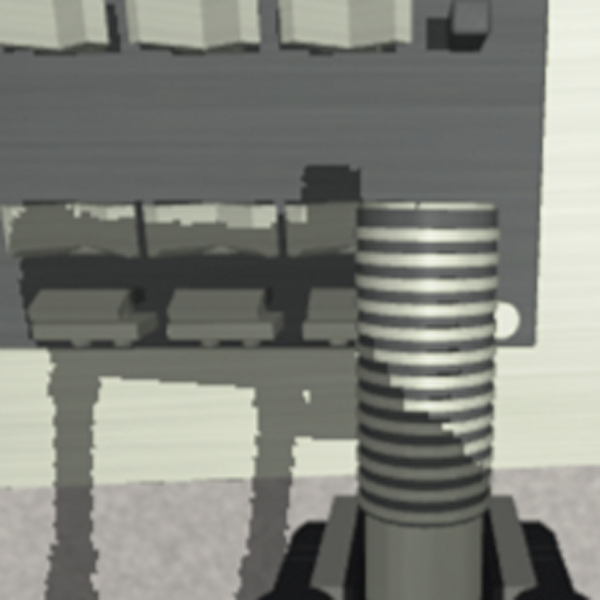

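In the crop, nest 2's near saddle spans columns 143–280 and rows 204–252. Its keeper spans columns 168–280 and rows 290–345. The far saddles' near edge is at rows ~40–48.

Run:
```python
from h import *
c=np.load('c7.npy',allow_pickle=True).item()
n2=np.array([.5389,.0970,0]);yaw=np.radians(-2.26);ex=np.array([np.cos(yaw),np.sin(yaw),0]);ey=np.array([-np.sin(yaw),np.cos(yaw),0])
def cr(x,y,z): return np.round((proj(c,n2+ex*x+ey*y+[0,0,z])-[100,50])*2.727)
for x,z in [(-.0275,.045),(-.0475,.045),(-.0475,.027),(.031,.045),(.031,.012),(-.0625,.047),(-.0685,.047)]: print(x,z,cr(x,.018,z),cr(x,-.018,z))
im=cv2.imread('pics/w7.png').mean(2)
for u in (165,190): print(u,im[60:72,u].astype(int),im[118:180,u].astype(int))
```

```text
-0.0275 0.045 [160. 207.] [253. 207.]
-0.0475 0.045 [165. 259.] [256. 259.]
-0.0475 0.027 [178. 254.] [265. 254.]
0.031 0.045 [143.  42.] [242.  41.]
0.031 0.012 [171.  54.] [260.  53.]
-0.0625 0.047 [167. 298.] [258. 298.]
-0.0685 0.047 [168. 313.] [259. 313.]
165 [179 177 174 176 178 177 143  88  62  53  81  99] [ 98 100 100 101 100  76  69 142 176 177 180 179 145 104  98  97  98  97
  96  95  95  96  93  82  73  64  53  52  52  51  51  51  50  49  50  51
  52  61  83  96  98  97  97  97  96  96  98  99  99  93  94 106 110 110
 110 109  83  49  48  73 100 108]
190 [176 176 177 180 174 131  69  54  55  82  99 100] [ 98  99  99 100 100  95  89 116 144 153 152 154 154 153 153 128  99  96
  97  96  96  96  93  82  68  58  51  52  51  50  50  50  49  48  50  50
  49  58  83  97  98  98  98  97  96  96  98 100  99  93 100 112 114 111
 111 110  98  96  89  82  98 107]
```

>>> {"method": "move_arm", "body": {"deltas": [[[0.0973,-0.103,0.0,0,0.9],[0.0973,-0.103,0.04,0,0.9],[0.0973,-0.103,0.1,0,0.9],[0.0973,-0.103,0.137,0,0.9],[0.0973,-0.103,0.137,0,0.9],[0.0973,-0.103,0.137,0,0.9],[0.0973,-0.103,0.137,0,0.9]]]}}

```text
clock: 11.05
position: [0.5353, 0.0976, 0.1129]
ee_rot: [-0.0, 1.0, -0.022, 0.002]
contact_force: [0.2, -0.3, -3.8]
width: 0.0212
gripper_force: 71.5
```

Run:
```python
from h import *
s=st();print(delta((.5337,.097,.055)))
```

```text
11.05 [0.5353 0.0976 0.1129] yaw x -2.47 z [ 0.005 -0.    -1.   ] F [ 0.2 -0.3 -3.8] w 0.0212 71.53380990028381 q [ 0.05  0.33  1.77 -0.    1.04  1.67]
[-0.0023  0.0008  0.0724]
```

>>> {"method": "move_arm", "body": {"deltas": [[[-0.001,0.0005,0.02,-0.002,0.9],[-0.001,0.0005,0.05,-0.002,0.9],[-0.001,0.0005,0.065,-0.002,0.9],[-0.001,0.0005,0.07,-0.002,0.9],[-0.001,0.0005,0.0724,-0.002,0.9],[-0.001,0.0005,0.0724,-0.002,0.9]]]}}

```text
clock: 11.65
position: [0.5343, 0.098, 0.0541]
ee_rot: [0.0, 1.0, -0.019, 0.002]
contact_force: [1.4, 0.2, -3.1]
width: 0.0212
gripper_force: 71.8
```

Run:
```python
from h import *
s=st()
```

```text
11.65 [0.5343 0.098  0.0541] yaw x -2.16 z [ 0.004 -0.    -1.   ] F [ 1.4  0.2 -3.1] w 0.0212 71.78544402122498 q [ 0.05  0.4   1.84 -0.    0.9   1.66]
```

Barely any contact so far. I'll lower further in small steps.

>>> {"method": "move_arm", "body": {"deltas": [[[-0.0005,0.0008,0.002,0,0.9],[-0.0005,0.0008,0.004,0,0.9],[-0.0005,0.0008,0.005,0,0.9],[-0.0005,0.0008,0.006,0,0.9]]]}}

```text
clock: 12.05
position: [0.5343, 0.0977, 0.0492]
ee_rot: [-0.0, 1.0, -0.019, 0.002]
contact_force: [4.5, 2.2, 6.2]
width: 0.0213
gripper_force: 72.7
```

>>> {"method": "move_arm", "body": {"deltas": [[[0,0,0.002,0,0.1],[0,0,0.002,0,0.1],[0,0,0,0,0.1],[0,0,-0.03,0,0.1],[0,0,-0.06,0,0.1],[0,0,-0.1,0,0.1],[0,0,-0.1,0,0.1]]]}}

```text
clock: 12.75
position: [0.5341, 0.0976, 0.1315]
ee_rot: [-0.0, 1.0, -0.019, 0.003]
contact_force: [0.4, 0.0, 0.1]
width: 0.0384
gripper_force: 0.0
```

Run:
```python
from h import *
s=st();im,c=grab('wrist','w8.png');np.save('c8.npy',c,allow_pickle=True)
cv2.imwrite('pics/w8c.png',im[:,60:460,::-1])
n2=np.array([.5395,.0962,.057]);ex=np.array([np.cos(-.0394),np.sin(-.0394),0])
print(proj(c,n2),proj(c,n2-.0625*ex),proj(c,n2+.0625*ex))
print(delta(n2-.0375*ex+[0,0,.02]))
```

```text
12.75 [0.5341 0.0976 0.1315] yaw x -2.15 z [ 0.006  0.    -1.   ] F [0.4 0.  0.1] w 0.0384 0.0 q [ 0.05  0.31  1.74 -0.    1.08  1.66]
[255.92524903 201.4550098 ] [255.69787798 273.46569679] [256.1923455  116.86288445]
[-0.0385  0.0012  0.0656]
```

View pics/w8c.png

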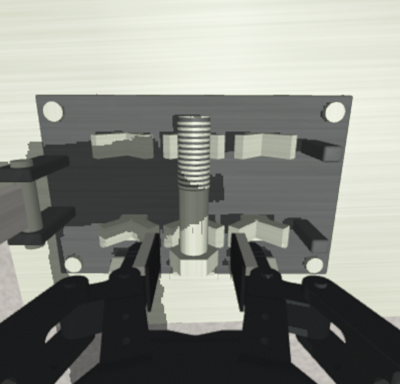

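The bolt lies in nest 2, with its tip at crop (194,115) and its head at (194,258). Next I press it over the head-side saddle with the fingers shut.

>>> {"method": "move_arm", "body": {"deltas": [[[-0.0345,0,0,0,1],[-0.0345,0,0,0,1],[-0.0345,0,0.03,0,1],[-0.0345,0,0.058,0,1],[-0.0345,0,0.063,0,1],[-0.0345,0,0.068,0,1]]]}}

```text
clock: 13.4
position: [0.5038, 0.0984, 0.0725]
ee_rot: [0.0, 1.0, -0.019, -0.001]
contact_force: [-0.2, 0.0, 0.8]
width: -0.0004
gripper_force: 0.0
```

>>> {"method": "move_arm", "body": {"deltas": [[[0,0,0.0025,0,1],[0,0,0.005,0,1],[0,0,0.0075,0,1]]]}}

```text
clock: 13.7
position: [0.5051, 0.0985, 0.068]
ee_rot: [-0.0, 1.0, -0.019, 0.001]
contact_force: [0.3, -0.5, -0.1]
width: -0.0001
gripper_force: 0.0
```

>>> {"method": "move_arm", "body": {"deltas": [[[0,0,0.002,0,1],[0,0,0.004,0,1],[0,0,0.004,0,1]]]}}

```text
clock: 14.0
position: [0.5046, 0.0985, 0.0649]
ee_rot: [0.0, 1.0, -0.019, 0.0]
contact_force: [-0.6, 0.2, 3.5]
width: -0.0
gripper_force: 1.8
```

>>> {"method": "move_arm", "body": {"deltas": [[[0,0,0.002,0,1],[0,0,0.004,0,1],[0,0,0.004,0,1]]]}}

```text
clock: 14.3
position: [0.5047, 0.0986, 0.0645]
ee_rot: [-0.0, 1.0, -0.019, 0.001]
contact_force: [-6.2, -0.8, 25.7]
width: -0.0
gripper_force: 12.8
```

Solid stop at TCP z 0.0645 with 26 N, so it is home. Now bolt B.

>>> {"method": "move_arm", "body": {"deltas": [[[0,0,-0.06,0,1],[0,0.0,-0.12,0,0.5],[-0.07,0.626,-0.294,0.12,-0.2],[-0.07,0.626,-0.294,0.12,-0.2],[-0.07,0.626,-0.294,0.12,-0.2],[-0.07,0.626,-0.294,0.12,-0.2],[-0.07,0.626,-0.294,0.12,-0.2],[-0.07,0.626,-0.294,0.12,-0.2],[-0.07,0.626,-0.294,0.12,-0.2],[-0.07,0.626,-0.294,0.12,-0.2],[-0.07,0.626,-0.294,0.12,-0.2],[-0.07,0.626,-0.294,0.12,-0.2]]]}}

```text
clock: 15.5
position: [0.4322, -0.38, 0.2908]
ee_rot: [0.0, 0.99, -0.144, 0.0]
contact_force: [1.4, -0.4, 0.3]
width: 0.0512
gripper_force: 0.0
```

>>> {"method": "move_arm", "body": {"deltas": [[[0.0,0.08,0.02,0,-0.2],[0,0.08,0.02,0,-0.2],[0,0.08,0.02,0,-0.2],[0,0.08,0.02,0,-0.2]]]}}

```text
clock: 15.9
position: [0.4148, -0.4382, 0.2739]
ee_rot: [-0.001, 0.99, -0.144, -0.0]
contact_force: [0.0, -0.5, 0.8]
width: 0.0513
gripper_force: 0.0
```

Run:
```python
from bolts import *
s=st();im,c=grab('wrist','w9.png');np.save('c9.npy',c,allow_pickle=True)
print(proj(c,(.483,-.421,.015)))
u,v=proj(c,(.483,-.421,.015)).astype(int)
for r in bolts(im,c,(u-90,max(v-100,0),u+90,v+75)):
    print(r); y=np.radians(r[1]); print(delta([r[0][0]-.006*np.cos(y),r[0][1]-.006*np.sin(y),.012],s))
```

```text
15.9 [ 0.4148 -0.4382  0.2739] yaw x -16.57 z [-0.     0.002 -1.   ] F [ 0.  -0.5  0.8] w 0.0513 0.0 q [-0.93  0.3   1.38  0.    1.46  0.93]
[227.90139073 118.22946553]
(array([ 0.48329737, -0.42093952]), np.float64(-17.496330202413038), np.float64(-0.064741141253701), np.float64(0.06474127162755079), 41.66239547729492, 129.48240661621094)
[ 0.0687 -0.0446  0.3274]
(array([ 0.50793373, -0.5393836 ]), np.float64(173.35130535961835), np.float64(-0.0642809714466325), np.float64(0.06428095321839125), 27.83359146118164, 128.56192016601562)
[0.1553 0.0874 0.327 ]
```

>>> {"method": "move_arm", "body": {"deltas": [[[0.0687,-0.0446,0.03,0.008,-0.2],[0.0687,-0.0446,0.09,0.008,-0.2],[0.0687,-0.0446,0.15,0.008,-0.2],[0.0687,-0.0446,0.21,0.008,-0.2],[0.0687,-0.0446,0.27,0.008,-0.2],[0.0687,-0.0446,0.31,0.008,-0.2],[0.0687,-0.0446,0.326,0.008,-0.2],[0.0687,-0.0446,0.326,0.008,-0.2],[0.0687,-0.0446,0.326,0.008,0.9],[0.0687,-0.0446,0.326,0.008,0.9],[0.0687,-0.0446,0.326,0.008,0.9],[0.0687,-0.0446,0.326,0.008,0.9]]], "squeeze": 70}}

```text
clock: 17.15
position: [0.4792, -0.4219, 0.0165]
ee_rot: [0.001, 0.988, -0.152, 0.002]
contact_force: [1.0, 2.3, 6.1]
width: 0.0213
gripper_force: 68.5
```

>>> {"method": "move_arm", "body": {"deltas": [[[0,0,0,0,0.9],[0,0,-0.03,0,0.9],[0,0,-0.09,0,0.9],[0,0,-0.15,0,0.9],[0,0,-0.2,-0.06,0.9],[0,0,-0.2,-0.127,0.9],[0,0,-0.2,-0.127,0.9],[0,0,-0.2,-0.127,0.9]]]}}

```text
clock: 17.95
position: [0.4764, -0.42, 0.1724]
ee_rot: [-0.001, 1.0, -0.021, -0.001]
contact_force: [-0.7, -0.5, -6.8]
width: 0.0213
gripper_force: 70.5
```

Run:
```python
from h import *
s=st();im,c=grab('wrist','w10.png')
g=im.mean(2)
print(g[110:150,256].astype(int))
for r in (150,180,210,225):
    print(r,g[r,215:235].astype(int),g[r,272:292].astype(int))
print(delta((.532,.041,.11)), delta((.45,.0,.22)))
```

```text
17.95 [ 0.4764 -0.42    0.1724] yaw x -2.45 z [-0.002  0.002 -1.   ] F [-0.7 -0.5 -6.8] w 0.0213 70.48389315605164 q [-0.83  0.41  1.47 -0.    1.26  0.78]
[ 64  65  63  62  61  62  62  65  65  64  61  60  88 209 253 242 184 159
 159 160 159 155 160 251 255 255 255 249 170 156 154 143 249 255 255 255
 252 192 159 155]
150 [ 38  36  36  38  37  38  39  36  38  38  37  37  37  38  67 117 139 147
 154 153] [137 146 149 149 156 157 150 154 164 163 114  66  62  62  62  62  62  62
  62  61]
180 [ 36  37  36  37  38  38  38  37  37  38  38  37  37  36  35  47  63  89
 120 137] [246 240 230 223 209 188 155 128  92  64  60  61  63  62  62  62  61  60
  60  60]
210 [ 44  38  37  37  36  37  36  36  36  36  37  36  36  36  37  54  94 122
 132 136] [172 198 216 219 224 224 214 180 118  69  62  63  63  62  62  61  61  63
  62  62]
225 [ 61  57  53  52  51  53  54  54  54  52  52  51  51  52  51  61 100 125
 132 130] [ 83  87 101 115 124 128 126 122  89  62  60  62  62  60  60  62  63  62
  61  61]
[ 0.0453 -0.5784  0.0786] [-0.0554 -0.5232 -0.0587]
```

>>> {"method": "move_arm", "body": {"deltas": [[[0.0453,-0.3,-0.03,-0.002,0.9],[0.0453,-0.579,-0.03,-0.002,0.9],[0.0453,-0.579,-0.03,-0.002,0.9],[0.0453,-0.579,-0.03,-0.002,0.9],[0.0453,-0.579,-0.03,-0.002,0.9],[0.0453,-0.579,-0.03,-0.002,0.9],[0.0453,-0.579,-0.03,-0.002,0.9],[0.0453,-0.579,-0.03,-0.002,0.9],[0.0453,-0.579,-0.03,-0.002,0.9],[0.0453,-0.579,0.0,-0.002,0.9],[0.0453,-0.579,0.05,-0.002,0.9],[0.0453,-0.579,0.072,-0.002,0.9]]]}}

```text
clock: 19.2
position: [0.5288, 0.0417, 0.1117]
ee_rot: [0.0, 1.0, -0.018, -0.004]
contact_force: [-1.6, -0.6, -6.3]
width: 0.0211
gripper_force: 70.7
```

>>> {"method": "move_arm", "body": {"deltas": [[[0,0,0,0,0.9],[0,0,0,0,0.9]]]}}

```text
clock: 19.4
position: [0.532, 0.0404, 0.1153]
ee_rot: [0.0, 1.0, -0.018, -0.001]
contact_force: [0.4, 0.4, -5.4]
width: 0.0211
gripper_force: 70.7
```

Run:
```python
from h import *
s=st();print(delta((.532,.0415,.053)))
im,c=grab('wrist','w11.png');g=im.mean(2)
print(np.nonzero(np.diff(g[110:140,256])>60)[0]+110)
```

```text
19.4 [0.532  0.0404 0.1153] yaw x -2.1 z [-0.001 -0.    -1.   ] F [ 0.4  0.4 -5.4] w 0.0211 70.65324783325195 q [-0.05  0.32  1.78 -0.    1.05  1.55]
[ 0.0001 -0.0014  0.0779]
[132]
```

>>> {"method": "move_arm", "body": {"deltas": [[[0,-0.001,0.03,0,0.9],[0,-0.001,0.06,0,0.9],[0,-0.001,0.072,0,0.9],[0,-0.001,0.0765,0,0.9],[0,-0.001,0.08,0,0.9],[0,-0.001,0.082,0,0.9],[0,-0.001,0.082,0,0.9]]]}}

```text
clock: 20.15
position: [0.5336, 0.0411, 0.0513]
ee_rot: [0.0, 1.0, -0.018, 0.002]
contact_force: [1.4, 0.0, -4.5]
width: 0.0217
gripper_force: 70.9
```

>>> {"method": "move_arm", "body": {"deltas": [[[-0.0005,0,0.002,0,0.9],[-0.0005,0,0.004,0,0.9],[-0.0005,0,0.004,0,0.9]]]}}

```text
clock: 20.45
position: [0.5344, 0.0418, 0.0485]
ee_rot: [-0.0, 1.0, -0.018, 0.003]
contact_force: [3.7, 3.1, 2.6]
width: 0.0214
gripper_force: 71.6
```

>>> {"method": "move_arm", "body": {"deltas": [[[-0.002,0,0,0,0.9],[-0.003,0,0.001,0,0.9],[-0.003,0,0.001,0,0.1],[-0.003,0,0.001,0,0.1],[-0.003,0,0.0,0,0.1],[-0.003,0,-0.03,0,0.1],[-0.003,0,-0.06,0,0.1],[-0.003,0,-0.1,0,0.1],[-0.003,0,-0.1,0,0.1]]]}}

```text
clock: 21.35
position: [0.5316, 0.0411, 0.1307]
ee_rot: [0.0, 1.0, -0.018, 0.003]
contact_force: [-0.0, -0.1, 0.9]
width: 0.0381
gripper_force: 0.0
```

Run:
```python
from h import *
s=st();im,c=grab('wrist','w12.png');np.save('c12.npy',c,allow_pickle=True)
cv2.imwrite('pics/w12c.png',im[:,60:460,::-1])
ex=np.array([.9992,-.0394,0])
for n in ([.5395,.097,.057],[.5373,.041,.057]):
    n=np.array(n);print(proj(c,n),proj(c,n-.0625*ex),proj(c,n+.0625*ex))
print(delta(n-.033*ex+[0,0,.028]))
```

```text
21.35 [0.5316 0.0411 0.1307] yaw x -2.04 z [ 0.007 -0.001 -1.   ] F [-0.  -0.1  0.9] w 0.0381 0.0 q [-0.05  0.3   1.77 -0.    1.07  1.55]
[180.52438475 201.34181148] [185.76554416 273.65764222] [174.36516827 116.3589247 ]
[254.08325551 201.59646756] [253.84237082 273.86777318] [254.36631676 116.67116147]
[-0.0326 -0.0003  0.0547]
```

View pics/w12c.png

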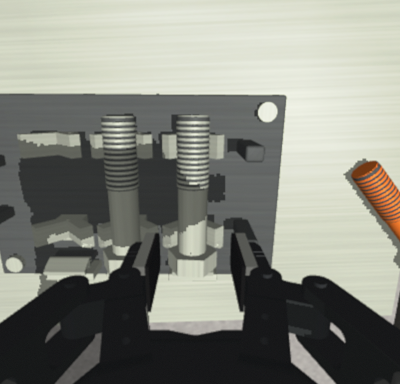

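Both bolts lie in nests 2 and 3, with their tips at crop (119,114) and (193,114). Now I press the second one home.

>>> {"method": "move_arm", "body": {"deltas": [[[-0.0326,0,0,0,1],[-0.0326,0,0,0,1],[-0.0326,0,0.03,0,1],[-0.0326,0,0.055,0,1],[-0.0326,0,0.065,0,1],[-0.0326,0,0.072,0,1],[-0.0326,0,0.077,0,1],[-0.0326,0,0.077,0,1]]]}}

```text
clock: 22.2
position: [0.5035, 0.0422, 0.0655]
ee_rot: [0.0, 1.0, -0.018, -0.0]
contact_force: [-0.3, -0.5, 0.8]
width: -0.0002
gripper_force: 0.0
```

>>> {"method": "move_arm", "body": {"deltas": [[[0,0,0.002,0,1],[0,0,0.004,0,1],[0,0,0.006,0,1],[0,0,0.006,0,1]]]}}

```text
clock: 22.6
position: [0.5041, 0.0423, 0.0645]
ee_rot: [0.0, 1.0, -0.018, 0.002]
contact_force: [-6.1, 1.0, 26.0]
width: -0.0
gripper_force: 13.0
```

>>> {"method": "move_arm", "body": {"deltas": [[[0,0,-0.06,0,0.1],[0,0,-0.12,0,0.1],[0,0,-0.18,0,0.1],[0,0,-0.24,0,0.1],[0,0,-0.3,0,0.1],[0.02,-0.05,-0.36,0,0.1],[0.041,-0.1,-0.394,0,0.1],[0.041,-0.15,-0.394,0,0.1],[0.041,-0.21,-0.394,0,0.1],[0.041,-0.248,-0.394,0,0.1],[0.041,-0.248,-0.394,0,0.1],[0.041,-0.248,-0.394,0,0.1]]]}}

```text
clock: 23.8
position: [0.543, 0.2397, 0.3757]
ee_rot: [0.0, 1.0, -0.017, 0.0]
contact_force: [1.0, -0.9, 0.2]
width: 0.0384
gripper_force: 0.0
```

Run:
```python
from h import *
s=st();im,c=grab('wrist','w13.png');np.save('c13.npy',c,allow_pickle=True)
print(proj(c,(.545,.2399,.309)),proj(c,(.575,.2387,.309)),delta((.545,.2399,.3035)))
```

```text
23.8 [0.543  0.2397 0.3757] yaw x -1.96 z [ 0.    -0.001 -1.   ] F [ 1.  -0.9  0.2] w 0.0384 0.0 q [ 0.3   0.26  1.19 -0.    1.68  1.9 ]
[253.91152199 208.68508687] [254.12465248 168.89916498] [ 0.0023 -0.0014  0.0905]
```

View pics/w13.png

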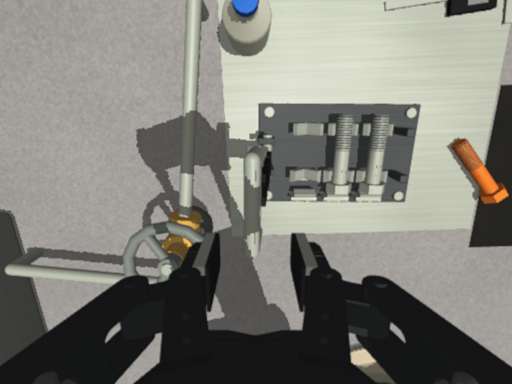

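The bail bar is at column 253, rows 150–255, between the fingers. Both bolts lie seated at columns 343 and 378, and the wheel is at (165,260).

>>> {"method": "move_arm", "body": {"deltas": [[[0.003,-0.001,0.03,0.002,0.2],[0.003,-0.001,0.06,0.002,0.2],[0.003,-0.001,0.08,0.002,0.2],[0.003,-0.001,0.09,0.002,0.2],[0.003,-0.001,0.09,0.002,0.8],[0.003,-0.001,0.09,0.002,0.8],[0.003,-0.001,0.09,0.002,0.8],[0.003,-0.001,0.09,0.002,0.8]]], "squeeze": 20}}

```text
clock: 24.65
position: [0.5457, 0.2396, 0.3043]
ee_rot: [0.0, 1.0, -0.02, 0.0]
contact_force: [-0.0, -1.2, -2.0]
width: 0.0109
gripper_force: 20.8
```

>>> {"method": "move_arm", "body": {"deltas": [[[0,0.0152,-0.0008,0,0.8],[0,0.0457,-0.0002,0,0.8],[0,0.076,0.0035,0,0.8],[0,0.1057,0.0102,0,0.8],[0,0.1346,0.0198,0,0.8],[0,0.1625,0.0323,0,0.8],[0,0.1889,0.0475,0,0.8],[0,0.2137,0.0652,0,0.8],[0,0.2366,0.0854,0,0.8],[0,0.2574,0.1077,0,0.8],[0,0.2758,0.132,0,0.8],[0,0.2758,0.132,0,0.8]]]}}

```text
clock: 25.85
position: [0.537, 0.0168, 0.1969]
ee_rot: [0.001, 1.0, -0.021, 0.0]
contact_force: [0.9, -2.1, -2.8]
width: 0.0111
gripper_force: 20.1
```

>>> {"method": "move_arm", "body": {"deltas": [[[0,0.0159,0.026,0,0.8],[0,0.0292,0.0534,0,0.8],[0,0.0396,0.0821,0,0.8],[0,0.0471,0.1116,0,0.8],[0,0.0517,0.1418,0,0.8],[0,0.0532,0.16,0,0.8],[0,0.0532,0.168,0,0.8],[0,0.0532,0.1725,0,0.8],[0,0.0532,0.1725,0,0.8]]]}}

```text
clock: 26.75
position: [0.5356, -0.0233, 0.0629]
ee_rot: [0.001, 1.0, -0.019, 0.001]
contact_force: [-3.1, -1.4, 10.2]
width: 0.0111
gripper_force: 21.1
```

>>> {"method": "move_arm", "body": {"deltas": [[[0,0,0.003,0,0.8],[0,0,0.005,0,0.8],[0,0,0.005,0,0.8]]]}}

```text
clock: 27.05
position: [0.5366, -0.0233, 0.0611]
ee_rot: [0.001, 1.0, -0.019, 0.002]
contact_force: [-5.9, -0.3, 21.7]
width: 0.011
gripper_force: 23.0
```

>>> {"method": "move_arm", "body": {"deltas": [[[0,0,-0.004,0,0.34],[0,0,-0.004,0,0.34],[0,0,-0.03,0,0.34],[0,0,-0.06,0,0.34],[0,0,-0.06,0,1],[0,0,-0.06,0,1],[0,0,-0.035,0,1],[0,0,-0.022,0,1],[0,0,-0.02,0,1],[0,0,-0.0175,0,1],[0,0,-0.0175,0,1]]]}}

```text
clock: 28.15
position: [0.5355, -0.023, 0.0789]
ee_rot: [0.001, 1.0, -0.02, 0.002]
contact_force: [-16.8, 2.7, 65.9]
width: 0.0002
gripper_force: 32.9
```

The clamp is firmly closed. Now the valve.

>>> {"method": "move_arm", "body": {"deltas": [[[0,0,-0.06,0,1],[0,0,-0.12,0,0.2],[-0.05,-0.05,-0.18,-0.1,0.2],[-0.2747,-0.469,-0.313,-0.27,0.2],[-0.2747,-0.469,-0.313,-0.27,0.2],[-0.2747,-0.469,-0.313,-0.27,0.2],[-0.2747,-0.469,-0.313,-0.27,0.2],[-0.2747,-0.469,-0.313,-0.27,0.2],[-0.2747,-0.469,-0.313,-0.27,0.2],[-0.2747,-0.469,-0.313,-0.27,0.2],[-0.2747,-0.469,-0.313,-0.27,0.2],[-0.2747,-0.469,-0.313,-0.27,0.2]]]}}

```text
clock: 29.35
position: [0.3283, 0.3644, 0.3205]
ee_rot: [-0.001, 0.965, 0.262, -0.001]
contact_force: [0.3, -0.4, -0.7]
width: 0.0341
gripper_force: 0.0
```

>>> {"method": "move_arm", "body": {"deltas": [[[0,0,0,0,0.2],[0,0,0,0,0.2]]]}}

```text
clock: 29.55
position: [0.3301, 0.3603, 0.3191]
ee_rot: [0.001, 0.966, 0.26, -0.001]
contact_force: [-0.3, -0.1, -0.3]
width: 0.0342
gripper_force: 0.0
```

Run:
```python
from h import *
s=st();im,c=grab('wrist','w14.png');np.save('c14.npy',c,allow_pickle=True)
print(proj(c,(.405,.362,.145)))
im2,c2=grab('side','sd14.png');np.save('cs.npy',c2,allow_pickle=True)
```

```text
29.55 [0.3301 0.3603 0.3191] yaw x 30.18 z [-0.002 -0.003 -1.   ] F [-0.3 -0.1 -0.3] w 0.0342 0.0 q [ 0.69  0.11  1.53 -0.    1.51  1.73]
[289.11651242 115.23572964]
```

View pics/w14.png

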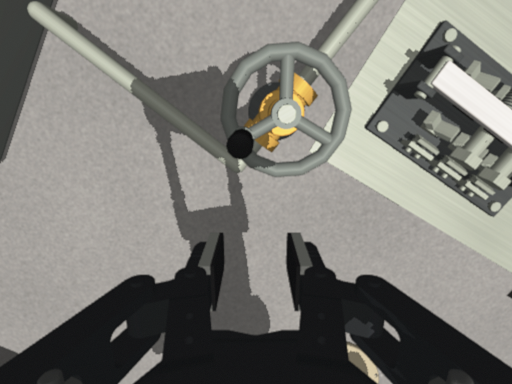

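The wheel rim spans columns 222–350 and rows 42–175, with its hub at (287,113). The black grip's top is at (239,144). I'll get the centre by fitting the rim, and the grip from its black blob.

Run:
```python
from h import *
c=np.load('c14.npy',allow_pickle=True).item();im=cv2.imread('pics/w14.png');g=im.max(2)
m=(g<30).astype(np.uint8);m[:,:200]=0;m[:,275:]=0;m[:100]=0;m[190:]=0
n,l,stt,ce=cv2.connectedComponentsWithStats(m)
for i in range(1,n):
    if stt[i,4]>100: print(stt[i],ce[i],'grip',onz(c,*ce[i],.2),onz(c,*ce[i],.205))
# rim extremes at z=.145
P=np.array([onz(c,u,v,.145)[:2] for u,v in [(222,109),(350,109),(286,42),(286,175),(239,65),(333,65),(333,154)]])
A=np.c_[2*P,np.ones(len(P))];x=np.linalg.lstsq(A,(P**2).sum(1),rcond=None)[0];print('rim centre',x[:2],'r',np.sqrt(x[2]+x[0]**2+x[1]**2))
print('hub',onz(c,287,113,.15),onz(c,287,113,.16))
```

```text
[227 129  26  29 580] [239.9637931  143.68448276] grip [0.36102539 0.3926598  0.2       ] [0.36167434 0.39274616 0.205     ]
rim centre [0.40468772 0.3659523 ] r 0.06600320969967043
hub [0.40559211 0.3656003  0.15      ] [0.40520072 0.36663977 0.16      ]
```

>>> {"method": "move_arm", "body": {"deltas": [[[0.0543,-0.0153,0,0.264,-0.06],[0.0543,-0.0153,0.04,0.264,-0.06],[0.0543,-0.0153,0.08,0.264,-0.06],[0.0543,-0.0153,0.11,0.264,-0.06],[0.0543,-0.0153,0.11,0.264,-0.06],[0.0543,-0.0153,0.11,0.264,-0.06]]]}}

```text
clock: 30.25
position: [0.3625, 0.3923, 0.2326]
ee_rot: [0.0, 1.0, -0.013, -0.0]
contact_force: [0.8, -0.1, 0.9]
width: 0.0454
gripper_force: 0.0
```

Run:
```python
from h import *
s=st();im,c=grab('wrist','w15.png')
print(delta((.3615,.3927,.175),s),proj(c,(.3615,.3927,.205)))
g=im.max(2);m=(g<30).astype(np.uint8);m[300:]=0
n,l,stt,ce=cv2.connectedComponentsWithStats(m)
for i in range(1,n):
    if stt[i,4]>300: print(stt[i],ce[i],onz(c,*ce[i],.2))
```

```text
30.25 [0.3625 0.3923 0.2326] yaw x -1.53 z [-0.001 -0.001 -1.   ] F [ 0.8 -0.1  0.9] w 0.0454 0.0 q [ 0.69  0.22  1.6  -0.    1.32  2.29]
[-0.0013 -0.0006  0.072 ] [253.47981747 234.73769394]
[ 237  198   36   54 1521] [254.30111769 225.12886259] [0.3657345  0.39208597 0.2       ]
[  88  235  126   65 2994] [166.03640615 281.75885104] [0.32655183 0.45205704 0.2       ]
[ 297  235  126   65 2964] [343.25775978 281.85155196] [0.32327085 0.33383636 0.2       ]
```

>>> {"method": "move_arm", "body": {"deltas": [[[-0.0005,0,0.03,0,-0.06],[-0.0005,0,0.06,0,-0.06],[-0.0005,0,0.072,0,-0.06],[-0.0005,0,0.072,0,-0.06],[-0.0005,0,0.072,0,0.9],[-0.0005,0,0.072,0,0.9],[-0.0005,0,0.072,0,0.9]]], "squeeze": 25}}

```text
clock: 31.0
position: [0.3626, 0.3937, 0.1767]
ee_rot: [-0.001, 1.0, -0.013, 0.002]
contact_force: [-0.1, -0.8, 4.7]
width: 0.0231
gripper_force: 25.1
```

Run:
```python
from h import *
s=st();R=Rq(s['ee_rot']);p=s['position'];A=np.array([.405,.366]);v=p[:2]-A;print(np.hypot(*v),np.degrees(np.arctan2(v[1],v[0])))
r=.052;f0=np.radians(148.5)
def W(f): return np.array([A[0]+r*np.cos(f),A[1]+r*np.sin(f),p[2]])
P0=W(f0)
for st_ in (30,):
    print([np.round((R.T@(W(f0+np.radians(st_*i))-P0)/.8)[:2],4).tolist() for i in range(1,13)])
```

```text
31.0 [0.3626 0.3937 0.1767] yaw x -1.54 z [ 0.003  0.002 -1.   ] F [-0.1 -0.8  4.7] w 0.0231 25.083024501800537 q [ 0.7   0.26  1.69 -0.    1.19  2.29]
0.05063948541657793 146.88720662244725
[[-0.0087, 0.0325], [0.0, 0.065], [0.0239, 0.0888], [0.0564, 0.0975], [0.0889, 0.0887], [0.1126, 0.0649], [0.1213, 0.0324], [0.1126, -0.0001], [0.0888, -0.0239], [0.0563, -0.0325], [0.0238, -0.0238], [0.0, 0.0]]
```

Gripped. First I'll lead it one third of a turn and check the force.

>>> {"method": "move_arm", "body": {"deltas": [[[-0.0087,0.0325,0,0,0.9],[0,0.065,0,0,0.9],[0.0239,0.0888,0,0,0.9],[0.0564,0.0975,0,0,0.9],[0.0564,0.0975,0,0,0.9]]]}}

```text
clock: 31.5
position: [0.4085, 0.3147, 0.1767]
ee_rot: [-0.002, 1.0, -0.015, 0.003]
contact_force: [2.7, 0.6, 4.9]
width: 0.0234
gripper_force: 26.7
```

>>> {"method": "move_arm", "body": {"deltas": [[[0.0325,-0.0088,0,0,0.9],[0.0562,-0.0326,0,0,0.9],[0.0649,-0.0651,0,0,0.9],[0.0562,-0.0976,0,0,0.9],[0.0324,-0.1214,0,0,0.9],[0,-0.13,0,0,0.9],[-0.0326,-0.1213,0,0,0.9],[-0.0564,-0.0975,0,0,0.9],[-0.0651,-0.065,0,0,0.9],[-0.0564,-0.0325,0,0,0.9],[-0.0325,-0.0087,0,0,0.9],[0,0,0,0,0.9]]]}}

```text
clock: 32.7
position: [0.4022, 0.3147, 0.1767]
ee_rot: [-0.002, 1.0, -0.014, -0.001]
contact_force: [-4.3, 10.6, 4.0]
width: 0.0236
gripper_force: 27.0
```

Run:
```python
from h import *
s=st();R=Rq(s['ee_rot']);p=s['position'];A=np.array([.405,.366]);v=p[:2]-A;print(np.hypot(*v),np.degrees(np.arctan2(v[1],v[0])))
# tool y points to world -y = outward at 270deg: axis at tool y=-r
r=.052
print([ (np.round(r*np.sin(np.radians(a))/.8,4),np.round(-r*(1-np.cos(np.radians(a)))/.8,4),round(-a/120,4)) for a in (5,8,10,15,16,20,24,32,40,48,56,64,72,80,88,96)])
```

```text
32.7 [0.4022 0.3147 0.1767] yaw x -1.57 z [-0.002  0.004 -1.   ] F [-4.3 10.6  4. ] w 0.0236 26.95191264152527 q [0.52 0.22 1.74 0.   1.18 2.12]
0.05141136886433969 -93.1443860600863
[(np.float64(0.0057), np.float64(-0.0002), -0.0417), (np.float64(0.009), np.float64(-0.0006), -0.0667), (np.float64(0.0113), np.float64(-0.001), -0.0833), (np.float64(0.0168), np.float64(-0.0022), -0.125), (np.float64(0.0179), np.float64(-0.0025), -0.1333), (np.float64(0.0222), np.float64(-0.0039), -0.1667), (np.float64(0.0264), np.float64(-0.0056), -0.2), (np.float64(0.0344), np.float64(-0.0099), -0.2667), (np.float64(0.0418), np.float64(-0.0152), -0.3333), (np.float64(0.0483), np.float64(-0.0215), -0.4), (np.float64(0.0539), np.float64(-0.0287), -0.4667), (np.float64(0.0584), np.float64(-0.0365), -0.5333), (np.float64(0.0618), np.float64(-0.0449), -0.6), (np.float64(0.064), np.float64(-0.0537), -0.6667), (np.float64(0.065), np.float64(-0.0627), -0.7333), (np.float64(0.0646), np.float64(-0.0718), -0.8)]
```

>>> {"method": "move_arm", "body": {"deltas": [[[0.009,-0.0006,0,-0.0667,0.9],[0.0179,-0.0025,0,-0.1333,0.9],[0.0264,-0.0056,0,-0.2,0.9],[0.0344,-0.0099,0,-0.2667,0.9],[0.0418,-0.0152,0,-0.3333,0.9],[0.0483,-0.0215,0,-0.4,0.9],[0.0539,-0.0287,0,-0.4667,0.9],[0.0584,-0.0365,0,-0.5333,0.9],[0.0618,-0.0449,0,-0.6,0.9],[0.064,-0.0537,0,-0.6667,0.9],[0.065,-0.0627,0,-0.7333,0.9],[0.0646,-0.0718,0,-0.8,0.9]]]}}

```text
clock: 33.9
position: [0.4562, 0.3699, 0.1767]
ee_rot: [-0.0, 0.677, 0.736, -0.001]
contact_force: [-2.9, -4.0, 9.0]
width: 0.0232
gripper_force: 27.3
```

>>> {"method": "move_arm", "body": {"deltas": [[[0.009,-0.0006,0,-0.0667,0.9],[0.0179,-0.0025,0,-0.1333,0.9],[0.0264,-0.0056,0,-0.2,0.9],[0.0344,-0.0099,0,-0.2667,0.9],[0.0418,-0.0152,0,-0.3333,0.9],[0.0418,-0.0152,0,-0.3333,0.9]]]}}

```text
clock: 34.5
position: [0.4418, 0.4029, 0.1767]
ee_rot: [0.0, 0.386, 0.923, 0.0]
contact_force: [-1.5, -0.9, 7.3]
width: 0.0231
gripper_force: 27.2
```

```bash
cat > wh.py <<'E'
from h import *
s=st();v=s['position'][:2]-np.array([.405,.366]);R=Rq(s['ee_rot']);print('r',np.hypot(*v),'ang',np.degrees(np.arctan2(v[1],v[0])),'Ftool',np.round(R.T@s['contact_force'],1))
E
python3 wh.py
```

```text
34.5 [0.4418 0.4029 0.1767] yaw x 134.64 z [ 0.  0. -1.] F [-1.5 -0.9  7.3] w 0.0231 27.242106199264526 q [ 0.62  0.35  1.56  0.    1.24 -0.16]
r 0.052062535435517525 ang 45.09801462360323 Ftool [ 0.4 -1.7 -7.3]
```

Total about 616°. Now steps of 20°, watching the force.

>>> {"method": "move_arm", "body": {"deltas": [[[0.0113,-0.001,0,-0.0833,0.9],[0.0222,-0.0039,0,-0.1667,0.9],[0.0222,-0.0039,0,-0.1667,0.9],[0.0222,-0.0039,0,-0.1667,0.9]]]}}

```text
clock: 34.9
position: [0.4272, 0.4134, 0.1767]
ee_rot: [0.0, 0.22, 0.975, 0.0]
contact_force: [-1.8, -0.7, 6.6]
width: 0.0232
gripper_force: 27.2
```

```bash
python3 wh.py
```

```text
34.9 [0.4272 0.4134 0.1767] yaw x 154.54 z [ 0.     0.001 -1.   ] F [-1.8 -0.7  6.6] w 0.0232 27.173961997032166 q [ 0.65  0.34  1.56  0.    1.23 -0.47]
r 0.0523361277540553 ang 64.84399767058355 Ftool [ 1.3 -1.4 -6.6]
```

>>> {"method": "move_arm", "body": {"deltas": [[[0.0113,-0.001,0,-0.0833,0.9],[0.0222,-0.0039,0,-0.1667,0.9],[0.0222,-0.0039,0,-0.1667,0.9]]]}}

```text
clock: 35.2
position: [0.4101, 0.4183, 0.1767]
ee_rot: [0.001, 0.046, 0.999, 0.001]
contact_force: [-1.4, 0.3, 5.8]
width: 0.0233
gripper_force: 27.1
```

>>> {"method": "move_arm", "body": {"deltas": [[[0.0113,-0.001,0,-0.0833,0.9],[0.0222,-0.0039,0,-0.1667,0.9],[0.0222,-0.0039,0,-0.1667,0.9]]]}}

```text
clock: 35.5
position: [0.3922, 0.4172, 0.1767]
ee_rot: [0.001, -0.128, 0.992, 0.001]
contact_force: [-0.7, 0.8, 5.8]
width: 0.0232
gripper_force: 27.1
```

>>> {"method": "move_arm", "body": {"deltas": [[[0.0113,-0.001,0,-0.0833,0.9],[0.0222,-0.0039,0,-0.1667,0.9],[0.0222,-0.0039,0,-0.1667,0.9]]]}}

```text
clock: 35.8
position: [0.3756, 0.4099, 0.1767]
ee_rot: [0.001, -0.298, 0.954, 0.001]
contact_force: [-1.2, 0.4, 5.5]
width: 0.0231
gripper_force: 27.1
```

>>> {"method": "move_arm", "body": {"deltas": [[[0.0113,-0.001,0,-0.0833,0.9],[0.0222,-0.0039,0,-0.1667,0.9],[0.0222,-0.0039,0,-0.1667,0.9]]]}}

```text
clock: 36.1
position: [0.3624, 0.3972, 0.1767]
ee_rot: [0.001, -0.459, 0.888, 0.001]
contact_force: [-2.4, 0.2, 6.6]
width: 0.0229
gripper_force: 27.1
```

>>> {"method": "move_arm", "body": {"deltas": [[[0.0113,-0.001,0,-0.0833,0.9],[0.0222,-0.0039,0,-0.1667,0.9],[0.0222,-0.0039,0,-0.1667,0.9]]]}}

```text
clock: 36.4
position: [0.3544, 0.3806, 0.1767]
ee_rot: [0.001, -0.607, 0.795, 0.001]
contact_force: [-2.9, 0.6, 7.0]
width: 0.0235
gripper_force: 27.2
```

```bash
python3 wh.py
```

```text
36.4 [0.3544 0.3806 0.1767] yaw x -105.32 z [-0.     0.002 -1.   ] F [-2.9  0.6  7. ] w 0.0235 27.21322774887085 q [ 0.69  0.24  1.72  0.    1.18 -2.19]
r 0.05265052759771735 ang 163.90984125923856 Ftool [ 0.2  3.  -7. ]
```

>>> {"method": "move_arm", "body": {"deltas": [[[0.0113,-0.001,0,-0.0833,0.9],[0.0222,-0.0039,0,-0.1667,0.9],[0.0222,-0.0039,0,-0.1667,0.9]]]}}

```text
clock: 36.7
position: [0.3533, 0.3708, 0.1768]
ee_rot: [-0.008, 0.734, -0.679, -0.007]
contact_force: [-3.9, 21.9, -1.0]
width: 0.0235
gripper_force: 26.3
```

```bash
python3 wh.py
```

```text
36.7 [0.3533 0.3708 0.1768] yaw x -85.51 z [ 0.    0.02 -1.  ] F [-3.9 21.9 -1. ] w 0.0235 26.317971646785736 q [ 0.66  0.22  1.75  0.02  1.16 -2.56]
r 0.0519664809907644 ang 174.73806270849002 Ftool [-22.1   2.1   1.5]
```

>>> {"method": "move_arm", "body": {"deltas": [[[0.004,0,0,0,0.9],[0.004,0,0,0,0.9]]]}}

```text
clock: 36.9
position: [0.3534, 0.3704, 0.1768]
ee_rot: [-0.009, 0.733, -0.68, -0.009]
contact_force: [-5.8, 27.8, -3.7]
width: 0.0234
gripper_force: 26.1
```

```bash
python3 wh.py
```

```text
36.9 [0.3534 0.3704 0.1768] yaw x -85.74 z [-0.     0.025 -1.   ] F [-5.8 27.8 -3.7] w 0.0234 26.109004318714142 q [ 0.66  0.22  1.75  0.02  1.16 -2.57]
r 0.05182274152996064 ang 175.14749608852313 Ftool [-28.    3.7   4.4]
```

Open stop felt at grip angle ≈175°: the tool stalls with 28 N. Now back off to 85°.

Run:
```python
from h import *
s=manip.get_state();R=Rq(s['ee_rot']);y=np.arctan2(R[1,0],R[0,0]);A=np.array([.405,.366]);r=.052
C=np.array([.3534,.3593]);X=np.array([np.cos(y),np.sin(y)]);Y=np.array([np.sin(y),-np.cos(y)])
for a in (175,160,145,130,115,100,90,85):
    d=A+r*np.array([np.cos(np.radians(a)),np.sin(np.radians(a))])-C;print(a,np.round([d@X/.8,d@Y/.8],4))
```

```text
175 [-0.014  -0.0008]
160 [-0.0303 -0.0057]
145 [-0.0447 -0.0146]
130 [-0.0563 -0.027 ]
115 [-0.0643 -0.0419]
100 [-0.0682 -0.0584]
90 [-0.0684 -0.0698]
85 [-0.0677 -0.0754]
```

>>> {"method": "move_arm", "body": {"deltas": [[[-0.014,-0.0008,0,0,0.9],[-0.0303,-0.0057,0,0,0.9],[-0.0447,-0.0146,0,0,0.9],[-0.0563,-0.027,0,0,0.9],[-0.0643,-0.0419,0,0,0.9],[-0.0682,-0.0584,0,0,0.9],[-0.0684,-0.0698,0,0,0.9],[-0.0677,-0.0754,0,0,0.9],[-0.0677,-0.0754,0,0,0.9],[-0.0677,-0.0754,0,0,0.9]]]}}

```text
clock: 37.9
position: [0.4102, 0.4154, 0.1768]
ee_rot: [0.001, 0.734, -0.679, 0.002]
contact_force: [-0.0, -7.7, 8.9]
width: 0.0231
gripper_force: 27.5
```

```bash
python3 wh.py
```

```text
37.9 [0.4102 0.4154 0.1768] yaw x -85.49 z [ 0.001 -0.004 -1.   ] F [-0.  -7.7  8.9] w 0.0231 27.516264617443085 q [ 0.68  0.33  1.58 -0.    1.23 -2.54]
r 0.049714625120169546 ang 84.01389920210542 Ftool [ 7.7  0.6 -8.8]
```

>>> {"method": "move_arm", "body": {"deltas": [[[0,0,0,0,0.1],[0,0,0,0,0.1],[0,0,0,0,0.1],[0,0,-0.03,0,0.1],[0,0,-0.06,0,0.1],[0,0,-0.12,0,0.1],[0,0,-0.18,0,0.1],[0,0,-0.24,0,0.1],[0,0,-0.24,0,0.1]]]}}

```text
clock: 38.8
position: [0.4121, 0.4196, 0.3746]
ee_rot: [-0.007, 0.734, -0.679, 0.001]
contact_force: [-0.5, 0.1, 0.4]
width: 0.0389
gripper_force: 0.0
```

>>> {"method": "move_arm", "body": {"deltas": [[[-0.06,0.06,0,0.07,0.1],[-0.12,0.12,0,0.14,0.1],[-0.12,0.12,0,0.21,0.1],[-0.12,0.12,0,0.28,0.1],[-0.12,0.12,0,0.28,0.1]]]}}

```text
clock: 39.3
position: [0.3057, 0.5066, 0.3661]
ee_rot: [-0.001, -0.508, 0.862, -0.0]
contact_force: [0.9, 0.1, -0.9]
width: 0.0382
gripper_force: 0.0
```

Run:
```python
from h import *
s=st();im,c=grab('wrist','w16.png')
sd,c2=grab('side','sd16.png')
A=np.array([.405,.366])
for a in (84,94,74): print(a,proj(c2,[A[0]+.052*np.cos(np.radians(a)),A[1]+.052*np.sin(np.radians(a)),.181]))
g=cv2.resize(sd[160:350,160:380,::-1],None,fx=2,fy=2)
w=im[:,:,::-1][:,100:440]
cv2.imwrite('pics/m16.png',np.hstack([w[:380],g[:380]]))
```

```text
39.3 [0.3057 0.5066 0.3661] yaw x -118.98 z [-0.001 -0.001 -1.   ] F [ 0.9  0.1 -0.9] w 0.0382 0.0 q [ 0.91  0.26  1.22 -0.    1.66 -1.73]
84 [236.96997817 291.76268727]
94 [240.03768826 292.53499078]
74 [234.15365965 290.59041187]
```

View pics/m16.png

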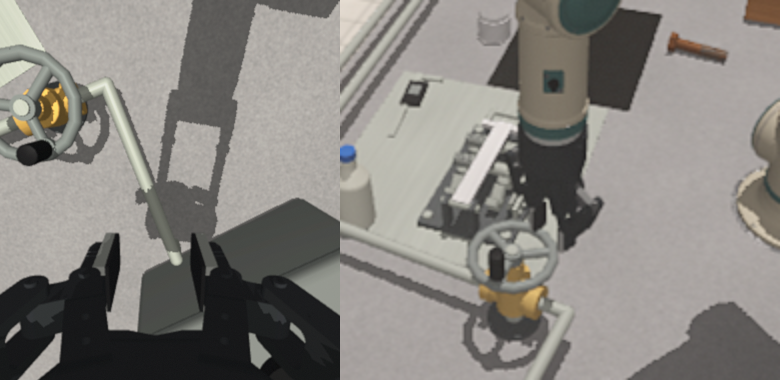

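The wheel's grip appears at side pixel (238,292), about 87°, so it is roughly 90° back from the stop. The strap lies level and closed over the bolts, and the robot touches nothing. Handing in.

```bash
python3 -c "
from rig import manip; print(manip.sign_off())"
```

```text
the job is handed in; nothing more can be done
None
```

I handed the job in: both steel bolts (there were only two) are pressed home in nests 2 and 3, the clamp is closed over them, and the handwheel was turned to its open stop and backed off about 90°; the hand-in returned no verdict.

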